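# Lock, load and clamp the jar shaker

## Task

Get the jar shaker ready for its next run. First slide its tray to the left (as the robot sees it) right up to the stops and drop the lock pin from the tool block all the way down through the hole in the tray's ear into the bush below; only then stand every squat screw-cap jar from the bench upright in the tray, one to a bay, and last crank the clamp bar in until its sprung pad presses on all the jars. Leave the pin in place and do not disturb the other things on the bench.

Things in the scene. Friction and masses are not known exactly. Their poses are not given: they have to be found in the camera images.
- shaker: white bench shaker fixed to the bench, housing 200 mm deep (x, from -100 to +100) and 320 mm wide (y, from -185 to +135), its top 70 mm above the bench. Origin at bench height; x points away from the robot, y to its left, z up. An aluminium tray slides sideways (along y) on top of it
- tray (a joint): sideways position of the tray (m): 0 = fully left (+y of the shaker) at its stops, ear hole right over the bush; grows to 0.040 to the right. 2.5 N of friction; stays where left; starts at 0.018 to 0.038. Push at the outer face of its right end plate: y = -134 mm of tray_floor, x -80 to +55 mm, from 10 mm below to 40 mm above the floor (housing top: 25 mm below the floor)
- tray_floor (a point): centre of the tray's floor, 95 mm above the bench; axes as the shaker's, moves with the tray. Here: back fence's inner face x = +55 mm; end plates' inner faces y = -126, +126; 4 mm fins 30 mm high at y = -64, 0, +64 run from the fence to x = +10: four bays 60 mm wide, centred at y = -96, -32, 32, 96. Fence, end plates and clamp bar end 40 mm above the floor or lower, front plate (x -75 to -63) 50 mm
- ear (a point): centre of the upper rim of the hole in the tray's steel ear (40 x 40 x 10 mm plate at the tray's left end); the hole is 13 mm wide with a chamfer, vertical, its rim 95 mm above the bench. The tray's left end plate (135 mm high above the bench) begins 20 mm to the right of the hole's axis
- bush (a point): centre of the upper rim of the steel bush on the shaker's left side, 75 mm above the bench; vertical 13 mm hole, 45 mm deep and open below. The ear hole lies 10 mm clear above it when the tray is at its stops
- block: grey plastic tool block fixed to the bench, 140 x 50 x 70 mm, origin under its centre, its long side along its x. Three vertical 13 mm holes at x = -50, 0 and +50 mm hold the lock pin, a T-handled hex key and a screwdriver, in any order (the last two are to be left alone; both stand no higher than 140 mm above the bench)
- pin: the lock pin, upright in the block: steel shank 10 mm thick, 60 mm long, tapered tip; on top a straight black round head 24 mm across, 40 mm high. Origin: centre of the tip, z up towards the head. It hangs by the head's shoulder on the block's top, and when home on the ear's top, tip 40 mm below bush. Grip the head about 28 mm above its shoulder (88 mm above the tip) to clear the ear
- crank (a joint): turn of the clamp crank (rad): 0 = arm upright, clamp fully open; grows clockwise as seen from the robot (about +x of the shaker) to a stop at 15. Moves clamp bar and pad away from the robot 8 mm a turn (1.27 mm per rad): at 10.2 the pad just touches jars that stand against the fence, at 13.3 its springs are in by 4 mm. Starts between 0 and 2; stays where left; friction 0.06 N m
- crank_grip (a point): middle of the crank's black handle, a 70 mm long, 18 mm thick cylinder parallel to the shaker's x that spins freely on its pin; this point lies 40 mm from the crank's axis and 40 mm in front of the crank arm. At crank angle q it is at y = -40 sin q, z = +40 cos q mm from crank_axis, in the shaker's axes
- crank_axis (a point): the point on the crank's axis at the middle of the handle's length, 120 mm above the bench; moves with the tray. 45 mm of free room behind it up to the housing's front
- pad (a joint): how far the pad's springs are pressed in (m): 0 = free, grows as the pad is pushed back towards the bar, at most 0.008; the springs push with 2 N per mm. Crank it to 3 to 5 mm to hold the jars
- bar: steel clamp bar, 240 mm wide, with the sprung rubber-faced pad before it (own origin of no use). Until the pad touches something its face lies at x = -10 mm + 1.27 mm per rad of crank, in the frame of tray_floor. A jar against the fence has its centre at x = +29 mm; one set down at x = +25 mm in mid-bay clears fence and pad while crank is below 2
- jar1: one of the squat white sample jars with a black screw cap: round body 52 mm across and 48 mm high, screw cap 46 mm across from 53 to 75 mm above its base; about 0.16 kg, most of it low down. Origin: centre of its underside, z up along its axis. Stands on the bench at the start; None if this jar is absent
- jar2: one of the squat white sample jars with a black screw cap: round body 52 mm across and 48 mm high, screw cap 46 mm across from 53 to 75 mm above its base; about 0.16 kg, most of it low down. Origin: centre of its underside, z up along its axis. Stands on the bench at the start; None if this jar is absent
- jar3: one of the squat white sample jars with a black screw cap: round body 52 mm across and 48 mm high, screw cap 46 mm across from 53 to 75 mm above its base; about 0.16 kg, most of it low down. Origin: centre of its underside, z up along its axis. Stands on the bench at the start; None if this jar is absent
- jar4: one of the squat white sample jars with a black screw cap: round body 52 mm across and 48 mm high, screw cap 46 mm across from 53 to 75 mm above its base; about 0.16 kg, most of it low down. Origin: centre of its underside, z up along its axis. Stands on the bench at the start; None if this jar is absent
- jar5: one of the squat white sample jars with a black screw cap: round body 52 mm across and 48 mm high, screw cap 46 mm across from 53 to 75 mm above its base; about 0.16 kg, most of it low down. Origin: centre of its underside, z up along its axis. Stands on the bench at the start; None if this jar is absent
- dish: glass petri dish, 60 mm across, 16 mm high, lying among the jars; leave it alone
- reagent: amber reagent bottle, 60 mm across and 110 mm high, at the left, beyond the jars, to be left alone
- beaker: glass beaker, 70 mm across and 90 mm high, at the right, beyond the tool block, to be left alone
- counter: grey cell counter with keys, 75 x 100 x 30 mm, at the left, to be left alone
- slidebox: blue slide box, 95 x 75 x 34 mm, at the right, to be left alone
- hexkey: T-handled hex key in the tool block, its bar 60 mm wide; to be left alone
- driver: screwdriver with an orange handle 22 mm thick in the tool block; to be left alone

How it is judged:
By the outcome, as a careful person would: the job done as asked, in the order asked, and still so for the second after the job is handed in, with the robot touching nothing.
Of jar1, jar2, jar3, jar4, jar5 only 3 to 4 are there at a start; the rules pass over those that are not, and their reading is None.
At some moment in a run one of jar1, jar2, jar3, jar4, jar5 may be knocked a few centimetres aside while the robot is not near it.
It also fails if it takes over 210 s, if anything falls off the work surface, if the arm or the gripper's body presses on something with over 40 N, if the wrist force passes 120 N, or if a joint passes its speed limit or range.

## Robot

A 7-joint arm with a two-finger parallel gripper is mounted at the origin on the work surface. World frame = base frame: x ahead of the robot, y to its left, z up, the work surface at z = 0. Lengths are in m, angles in rad, forces in N, time in s.
With the tool pointing down it reaches from about 0.4 to 0.85 m from the base axis. Payload 4.5 kg.
Tool frame: the origin (TCP) lies between the finger pads; the fingertips stand 11 mm ahead of it and the grasp point (between the pads) lies 8 mm behind it; z points along the fingers, y is the line along which they close (so a half turn about z gives the same grasp; the last joint's range is limited). The gripper opens to 85 mm and grips with 20 to 120 N. Pads are 22 mm wide; open, the fingers measure 114 mm over their backs; the gripper's body (76 mm by 85 mm) begins 54 mm behind the grasp point. The pads swing forward as they close: fully open they stand 13 mm farther back than shut.
Start: joints at [1.347, 0.689, -0.195, 1.565, 0.157, 0.902, -0.215], TCP at [0.159, -0.604, 0.242] pointing down, gripper open.
Joint ranges: [-3.01, 3.01], [-0.46, 2.08], [-1.47, 1.51], [0.13, 2.56], [-1, 4.14], [0.04, 2.09], [-2.66, 2.66]. Speed limits (rad/s): [2.57, 2.57, 3.14, 3.14, 3.14, 3.14, 3.14].

## Interface

Orientations are given as a unit quaternion [w, x, y, z].
In Python, from workcell import r, imaging, order gives the robot as it stands.
- The arm moves only by the tool jog_arm, never from a script. Its argument "series" is a list of rows, each an object of numbers: "x", "y", "z": the shift along the tool's x, y, z in m; "rx", "ry", "rz": the turn, a rotation vector about the tool's x, y, z in rad. In form: [{"x": .., "y": .., "z": .., "rx": .., "ry": .., "rz": ..}, ...]. A call has 1 to 10 rows; each row shifts and turns the commanded pose from where the row before left it, along the tool's axes as they then stand; what a row does not reach is not made up. A row lasts 1/10 s, in which the tool goes at most 50 mm and 8.59 degrees, less where a joint would pass 70% of its speed; a pose out of reach is approached as far as the arm can. A call is refused whole if a number of a shift passes 0.05 or a number of a turn 0.15, either way. A call with a gripper value outside its range is refused whole. "claw" is the opening, from 0 (shut) to 1 (fully open), set as the call begins (left out, the last holds). The fingers move at their own pace and stop on an object; the grip force is fixed at half the most. Time passes only in rows, so rows that do not move let the fingers close. It gives the time, the measured TCP pose, the force, the opening and the grip force at its end, in the units of the state.
- r.observe(): the state, without advancing time (a new reading comes with each control period).
- imaging.get_image(name): name is "scene" or "side" or "wrist"; returns the picture (400x640x3 uint8, red, green, blue); there is no depth.
- imaging.camera_info(name): a dict with "camera_matrix" (3x3 intrinsics, pixels), "xyz" and "attitude" of the camera in the world; the wrist camera has in their place "hand_eye" (4x4, takes a point from camera to tool coordinates, whose origin is the TCP and whose axes are the flange's). Camera axes: x right, y up, looking along -z (the intrinsics and any distortion apply to the point x, -y, -z); pixel columns grow to the right and rows downward; lengths in m; the calibration is good to about 2 mm. A picture is of the moment at which its call begins: read the wrist's pose just before it. camera_info takes no time and is no camera call.
- order.close_job(): hands the job in; it is judged then, once.
The state is a dict: "time": time; "joint_positions": joint angles; "qd": joint speeds; "joint_torque": joint torques, N m; "tool_pos": TCP position; "eef_rot": TCP orientation; "contact_force": force on the tool from outside, world axes, zero at the start; "torque": the same for the moment, N m; "grip_width": finger opening in m; "gripper_force": force on a finger pad.
Only numpy, scipy, OpenCV 4.12 (cv2) and the standard library are available. Lean on these libraries where they do the work, as an engineer would, in place of code of your own. Each camera call takes 0.05 s, during which the arm holds its last target. There are 200 camera calls.

## Working session

There is one attempt and no reset: what is moved stays moved. The work goes in short steps, Python scripts to look and compute and a tool call to move; the robot and the scene stay as the last step left them, time stands still between calls to the robot, and variables do not carry over. Pictures are saved under pics/ and viewed, at most 14 in all, crops included, and the job is handed in when it is done.

Besides the shell and the picture viewer there is one more tool, called after "Emit:" as a command line: name --argument value ..., lists and objects as JSON in quotes. jog_arm: Moves the arm, as the interface text tells. Its arguments: {"type":"object","properties":{"series":{"type":"array"},"claw":{"type":"number"}},"required":["series"]}

```bash
ls; mkdir -p pics
python3 - <<'E'
from workcell import r, imaging, order
import cv2
print(r.observe())
for n in ("scene","side","wrist"):
    print(n, imaging.camera_info(n))
    cv2.imwrite(f"pics/{n}0.png", cv2.cvtColor(imaging.get_image(n),cv2.COLOR_RGB2BGR))
E
```

```text
pics
{'time': 0.0, 'joint_positions': array([ 1.34679725,  0.69000547, -0.19452364,  1.56641999,  0.15731052,
        0.90249809, -0.21507273]), 'qd': array([ 0.00142825,  0.00126609,  0.0005349 ,  0.00123598,  0.00095666,
       -0.00150202, -0.0008006 ]), 'joint_torque': array([ 1.36962644e-04, -5.39611530e+01, -1.26623780e+00, -1.58542943e+01,
        9.15373850e-03,  9.54489573e-03, -1.33070029e-05]), 'tool_pos': array([ 0.15912733, -0.60371012,  0.24145064]), 'eef_rot': array([-9.48350552e-04,  9.91694807e-01,  1.28609768e-01, -1.95421069e-04]), 'contact_force': array([ 0.28829187,  0.77078397, -1.21557589]), 'torque': array([-0.0331866 ,  0.02320053, -0.00264107]), 'gripper_force': 0.0, 'grip_width': 0.08590711585351546}
scene {'camera_matrix': array([[460.77818545,   0.        , 319.86074151],
       [  0.        , 460.77818545, 200.53273639],
       [  0.        ,   0.        ,   1.        ]]), 'xyz': array([ 1.08867406, -0.92064612,  1.03614187]), 'attitude': array([0.87399797, 0.40974791, 0.11421892, 0.23492178])}
side {'camera_matrix': array([[446.87435961,   0.        , 322.16723052],
       [  0.        , 446.87435961, 194.06821299],
       [  0.        ,   0.        ,   1.        ]]), 'xyz': array([-0.07528858,  0.85443196,  1.27457994]), 'attitude': array([-0.28839962, -0.10758245,  0.33941804,  0.88884592])}
wrist {'camera_matrix': array([[334.76495897,   0.        , 318.66609249],
       [  0.        , 334.76495897, 200.12602105],
       [  0.        ,   0.        ,   1.        ]]), 'hand_eye': array([[-1.10801135e-03,  9.64707163e-01,  2.63322732e-01,
         6.64753630e-02],
       [ 9.99999253e-01,  1.20458962e-03, -2.05321083e-04,
         3.19089563e-04],
       [-5.15270548e-04,  2.63322308e-01, -9.64707778e-01,
        -1.31969623e-01],
       [ 0.00000000e+00,  0.00000000e+00,  0.00000000e+00,
         1.00000000e+00]])}
```

View pics/scene0.png

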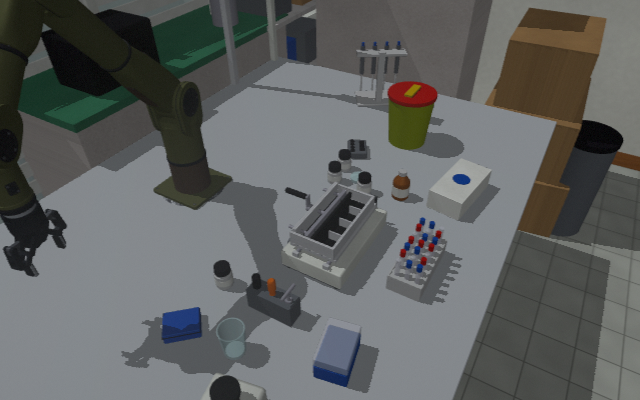

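View pics/side0.png

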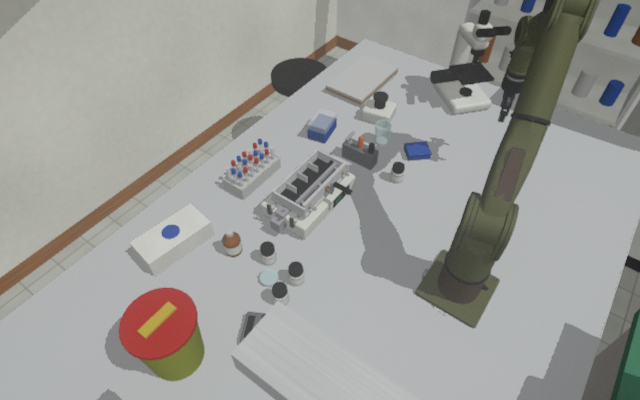

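Scene shows four jars: three by the shaker's left (caps ~ (335,168), (345,156), (365,179)) and one on the right (222,269). The pin's black head is in the block at (256,280), with the driver at (271,285) and the hex key at (290,292). The side view agrees: jars at (280,290), (296,269), (268,249), (398,168). Next I'll zoom in.

```bash
cat > h.py <<'E'
from workcell import r, imaging, order
import numpy as np, cv2
from scipy.spatial.transform import Rotation as R
def rot(q): return R.from_quat([q[1],q[2],q[3],q[0]])
def shot(n,name):
    s=r.observe(); im=imaging.get_image(n)
    cv2.imwrite(f"pics/{name}.png",cv2.cvtColor(im,cv2.COLOR_RGB2BGR)); return im,s
def cam(n,s=None):
    c=imaging.camera_info(n); K=c["camera_matrix"]
    if n=="wrist":
        H=c["hand_eye"]; Q=rot(s["eef_rot"]).as_matrix()
        return K,Q@H[:3,:3],Q@H[:3,3]+s["tool_pos"]
    return K,rot(c["attitude"]).as_matrix(),c["xyz"]
def ray(C,u,v):
    K,A,o=C; d=np.array([(u-K[0,2])/K[0,0],-(v-K[1,2])/K[1,1],-1.]); d=A@d
    return o,d/np.linalg.norm(d)
def plane(C,u,v,z):
    o,d=ray(C,u,v); return o+d*(z-o[2])/d[2]
def proj(C,p):
    K,A,o=C; q=A.T@(np.asarray(p)-o); return K[0,0]*q[0]/-q[2]+K[0,2], K[1,1]*-q[1]/-q[2]+K[1,2]
def tri(C1,p1,C2,p2):
    o1,d1=ray(C1,*p1);o2,d2=ray(C2,*p2)
    t=np.linalg.lstsq(np.c_[d1,-d2],o2-o1,rcond=None)[0]
    a=o1+d1*t[0];b=o2+d2*t[1]; return (a+b)/2,np.linalg.norm(a-b)
E
python3 - <<'E'
from h import *
a=cv2.imread("pics/scene0.png")[135:335,200:465]; cv2.imwrite("pics/sc_z.png",cv2.resize(a,None,fx=3,fy=3,interpolation=cv2.INTER_CUBIC))
a=cv2.imread("pics/side0.png")[120:315,225:430]; cv2.imwrite("pics/sd_z.png",cv2.resize(a,None,fx=3,fy=3,interpolation=cv2.INTER_CUBIC))
S,D=cam("scene"),cam("side")
for a,b in (((335,168),(280,290)),((345,156),(280,290)),((335,168),(296,269)),((345,156),(296,269)),((365,179),(268,249)),((222,269),(398,168)),((256,280),(372,147)),((271,285),(361,141))):
    print(a,b,*[np.round(x,3) for x in tri(S,a,D,b)])
E
```

```text
(335, 168) (280, 290) [0.43  0.342 0.019] 0.036
(345, 156) (280, 290) [0.433 0.368 0.057] 0.008
(335, 168) (296, 269) [0.439 0.281 0.058] 0.007
(345, 156) (296, 269) [0.442 0.307 0.093] 0.047
(365, 179) (268, 249) [0.562 0.274 0.057] 0.008
(222, 269) (398, 168) [ 0.399 -0.306  0.059] 0.004
(256, 280) (372, 147) [ 0.526 -0.314  0.094] 0.007
(271, 285) (361, 141) [ 0.575 -0.312  0.101] 0.005
```

View pics/sc_z.png

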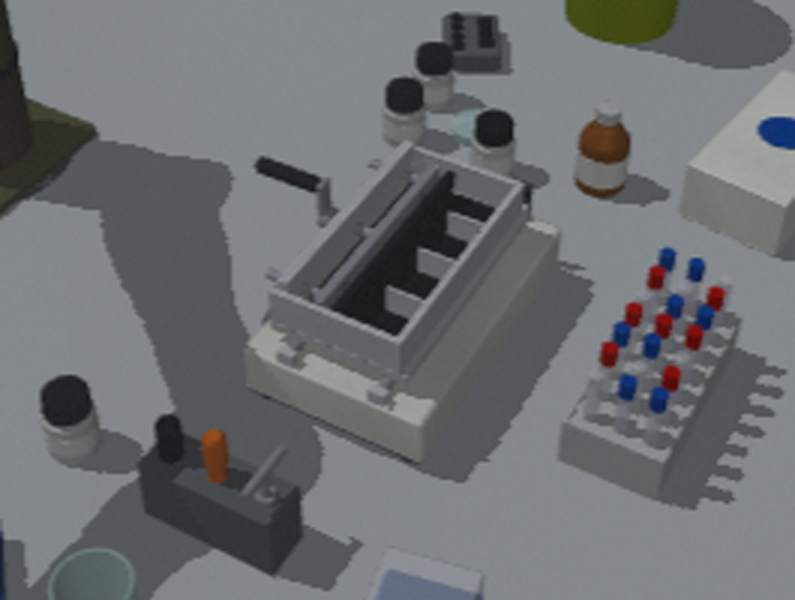

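View pics/sd_z.png

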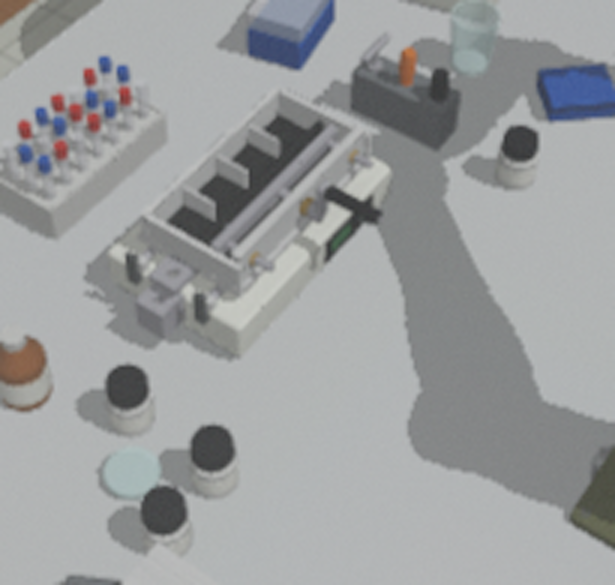

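The crops show the right jar, block holes in order pin/driver/hex key, the tray shifted right, the ear at the left, and the crank handle toward the robot. Next: shaker and block corners.

Run:
```python
from h import *
S,D=cam("scene"),cam("side")
sc=lambda u,v:(200+u/3,135+v/3); sd=lambda u,v:(225+u/3,120+v/3)
def p(l,C,px,z): print(l,np.round(plane(C,*px,z),3))
p("housing RF sc",S,sc(250,347),.07);p("housing RB sc",S,sc(425,402),.07);p("housing LB sc",S,sc(559,230),.07)
p("housing LF sd",D,sd(240,325),.07);p("housing RF sd",D,sd(390,170),.07);p("housing LB sd",D,sd(112,243),.07)
p("tray RF sc",S,sc(273,291),.145);p("tray RB sc",S,sc(401,345),.135);p("tray LB sc",S,sc(524,185),.135);p("tray LF sc",S,sc(408,145),.145)
p("tray LF sd",D,sd(240,283),.145);p("tray LB sd",D,sd(147,217),.135);p("tray RB sd",D,sd(283,92),.135);p("tray RF sd",D,sd(372,135),.145)
p("ear centre sd",D,sd(172,272),.095); p("block sc c1",S,sc(140,463),.07);p("block sc c2",S,sc(275,525),.07);p("block sc c3",S,sc(300,487),.07)
p("block sd a",D,sd(353,80),.07);p("block sd b",D,sd(438,115),.07);p("block sd c",D,sd(460,93),.07)
print(tri(S,sc(260,165),D,sd(375,217)),tri(S,sc(320,183),D,sd(332,193)))
```

```text
housing RF sc [ 0.518 -0.167  0.07 ]
housing RB sc [ 0.698 -0.145  0.07 ]
housing LB sc [0.707 0.14  0.07 ]
housing LF sd [0.505 0.141 0.07 ]
housing RF sd [ 0.501 -0.162  0.07 ]
housing LB sd [0.702 0.133 0.07 ]
tray RF sc [ 0.54  -0.155  0.145]
tray RB sc [ 0.673 -0.148  0.135]
tray LB sc [0.672 0.115 0.135]
tray LF sc [0.542 0.104 0.145]
tray LF sd [0.504 0.14  0.145]
tray LB sd [0.654 0.119 0.135]
tray RB sd [ 0.652 -0.142  0.135]
tray RF sd [ 0.514 -0.135  0.145]
ear centre sd [0.602 0.141 0.095]
block sc c1 [ 0.513 -0.335  0.07 ]
block sc c2 [ 0.653 -0.332  0.07 ]
block sc c3 [ 0.65  -0.287  0.07 ]
block sd a [ 0.632 -0.273  0.07 ]
block sd b [ 0.505 -0.282  0.07 ]
block sd c [ 0.503 -0.335  0.07 ]
(array([ 0.43368541, -0.01616115,  0.15783206]), np.float64(0.002396576556695108)) (array([ 0.49806211, -0.01442685,  0.15849621]), np.float64(0.013865030608194997))
```

Emit:
jog_arm --series '[{"rz": 0.129,"z": -0.03},{"rz": 0.129,"z": -0.03},{"x": 0.03,"y": -0.035},{"x": 0.03,"y": -0.035},{"x": 0.03,"y": -0.035,"z": -0.01},{"x": 0.03,"y": -0.035,"z": -0.01},{"x": 0.03,"y": -0.035,"z": -0.01},{"x": 0.03,"y": -0.035,"z": -0.01},{"x": 0.03,"y": -0.035,"z": -0.01},{"x": 0.03,"y": -0.035,"z": -0.01}]'

```text
invalid input
```

Emit:
jog_arm --series '[{"x": 0.03,"y": -0.035,"z": -0.01},{"x": 0.03,"y": -0.035,"z": -0.01},{"x": 0.03,"y": -0.035,"z": -0.01},{"x": 0.01,"y": -0.035,"z": -0.01},{},{}]'

```text
invalid input
```

Run:
```python
from h import *
im,s=shot("wrist","w1"); print(np.round(s["tool_pos"],4),s["eef_rot"],np.round(s["joint_positions"],2),s["time"])
cv2.imwrite("pics/w1z.png",cv2.resize(cv2.imread("pics/w1.png"),(800,500)))
```

```text
[ 0.1592 -0.6039  0.2417] [-6.78933240e-04  9.91699526e-01  1.28575157e-01 -1.37585321e-04] [ 1.35  0.69 -0.19  1.57  0.16  0.9  -0.22] 0.15
```

View pics/w1z.png

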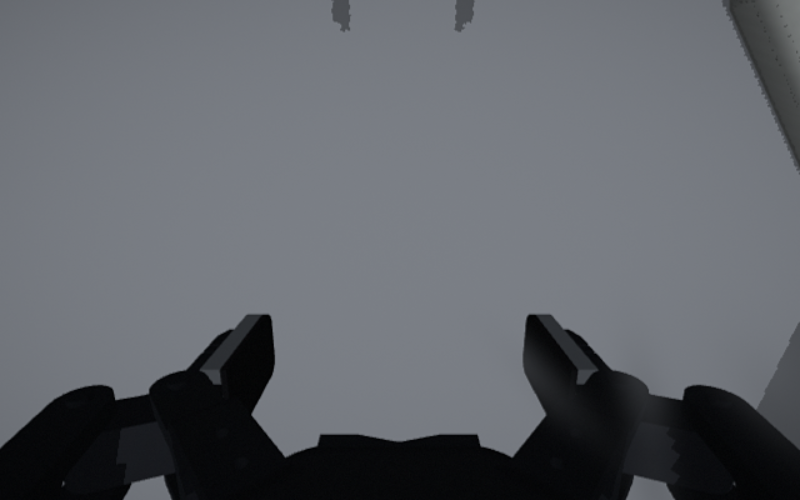

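The wrist view shows the fingers at (250,360) and (545,360) in the lower half, so the camera looks back and down. The moves were refused, probably because every row needs all six numbers.

Emit:
jog_arm --series '[{"x": 0,"y": 0,"z": -0.03,"rx": 0,"ry": 0,"rz": 0.129},{"x": 0,"y": 0,"z": -0.03,"rx": 0,"ry": 0,"rz": 0.129},{"x": 0.03,"y": -0.035,"z": 0,"rx": 0,"ry": 0,"rz": 0},{"x": 0.03,"y": -0.035,"z": 0,"rx": 0,"ry": 0,"rz": 0},{"x": 0.03,"y": -0.035,"z": -0.01,"rx": 0,"ry": 0,"rz": 0},{"x": 0.03,"y": -0.035,"z": -0.01,"rx": 0,"ry": 0,"rz": 0},{"x": 0.03,"y": -0.035,"z": -0.01,"rx": 0,"ry": 0,"rz": 0},{"x": 0.03,"y": -0.035,"z": -0.01,"rx": 0,"ry": 0,"rz": 0},{"x": 0.03,"y": -0.035,"z": -0.01,"rx": 0,"ry": 0,"rz": 0},{"x": 0.03,"y": -0.035,"z": -0.01,"rx": 0,"ry": 0,"rz": 0}]'

```text
time: 1.2
tool_pos: [0.4002, -0.3227, 0.3627]
eef_rot: [0.0, 1.0, -0.0, -0.0]
contact_force: [1.3, -0.2, 0.3]
grip_width: 0.0853
gripper_force: 0.0
```

Emit:
jog_arm --series '[{"x": 0.025,"y": -0.035,"z": -0.01,"rx": 0,"ry": 0,"rz": 0},{"x": 0.025,"y": -0.035,"z": -0.01,"rx": 0,"ry": 0,"rz": 0},{"x": 0.025,"y": -0.035,"z": -0.01,"rx": 0,"ry": 0,"rz": 0},{"x": 0.025,"y": -0.035,"z": -0.01,"rx": 0,"ry": 0,"rz": 0},{"x": 0,"y": -0.03,"z": -0.02,"rx": 0,"ry": 0,"rz": 0},{"x": 0,"y": 0,"z": 0,"rx": 0,"ry": 0,"rz": 0},{"x": 0,"y": 0,"z": 0,"rx": 0,"ry": 0,"rz": 0}]'

```text
time: 1.9
tool_pos: [0.4994, -0.1541, 0.4225]
eef_rot: [0.0, 1.0, 0.001, 0.0]
contact_force: [0.0, -0.4, -0.4]
grip_width: 0.0853
gripper_force: 0.0
```

Run:
```python
from h import *
im,s=shot("wrist","w2"); print(np.round(s["tool_pos"],4),s["eef_rot"],np.round(s["joint_positions"],2),s["time"])
np.savez("w2.npz",p=s["tool_pos"],q=s["eef_rot"])
cv2.imwrite("pics/w2z.png",cv2.resize(cv2.imread("pics/w2.png"),(800,500)))
```

```text
[ 0.4994 -0.1541  0.4225] [3.58955923e-04 9.99999723e-01 6.29358784e-04 1.73317245e-04] [ 0.34  0.37 -0.2   1.58  0.08  1.2  -1.44] 1.9
```

View pics/w2z.png

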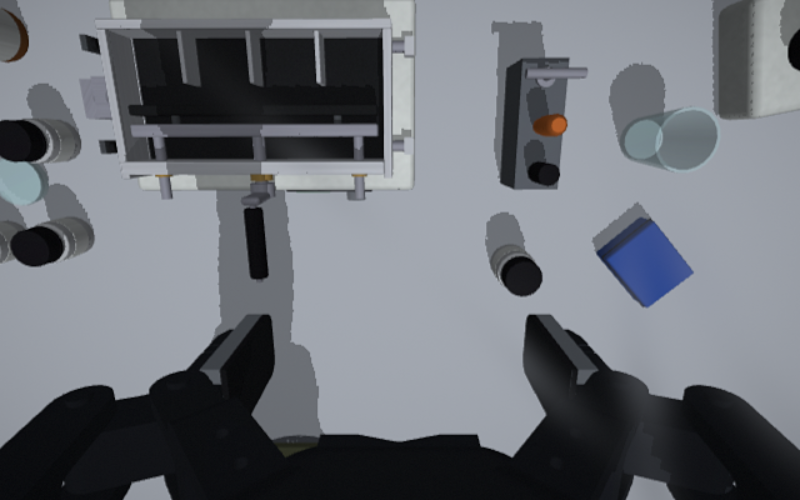

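Wrist view (800 px scale): tray end plates at columns ~98–393, rows 20–170; block (500–568, 58–188) with the pin head at (543,174); jar4's cap at (520,275); crank handle (248–268, 208–280), almost upright. Now measuring these.

Run:
```python
from h import *
f=np.load("w2.npz"); s=dict(tool_pos=f["p"],eef_rot=f["q"]); C=cam("wrist",s); print("cam",C[2])
z=lambda u,v:(u/1.25,v/1.25)
def p(l,px,h): print(l,np.round(plane(C,*z(*px),h),3))
p("plateR back",(390,22),.135);p("plateR front",(394,170),.135);p("plateL back",(97,22),.135);p("plateL front",(122,176),.145);p("front plate R",(396,172),.145)
p("housing RF",(414,188),.07);p("housing LF",(142,189),.07);p("housing R",(415,60),.07)
p("block NL",(500,183),.07);p("block top NR",(558,188),.07);p("block top FR",(567,58),.07);p("block top FL",(520,60),.07)
p("ear",(94,98),.095)
im=cv2.imread("pics/w2.png"); g=im.max(2)
def blob(l,x0,y0,x1,y1,h,t=30):
    m=(g[y0:y1,x0:x1]<t).astype(np.uint8); n,_,st,c=cv2.connectedComponentsWithStats(m)
    i=1+st[1:,4].argmax(); u,v=c[i]+[x0,y0]; print(l,st[i],(u,v),np.round(plane(C,u,v,h),4))
blob("pin",415,122,455,155,.105); blob("jar4cap",385,195,440,245,.068); blob("jar b",0,90,40,135,.068);blob("jar c",0,175,60,220,.068); blob("handle",190,160,222,230,.158)
```

```text
cam [ 0.56595287 -0.15427232  0.55446017]
plateR back [ 0.666 -0.147  0.135]
plateR front [ 0.534 -0.15   0.135]
plateL back [0.665 0.118 0.135]
plateL front [0.529 0.112 0.145]
front plate R [ 0.533 -0.153  0.145]
housing RF [ 0.508 -0.173  0.07 ]
housing LF [0.507 0.141 0.07 ]
housing R [ 0.644 -0.173  0.07 ]
block NL [ 0.514 -0.272  0.07 ]
block top NR [ 0.508 -0.339  0.07 ]
block top FR [ 0.646 -0.335  0.07 ]
block top FL [ 0.644 -0.285  0.07 ]
ear [0.604 0.16  0.095]
pin [  7   8  26  18 356] (np.float64(434.5926966292135), np.float64(138.26685393258427)) [ 0.5284 -0.3085  0.105 ]
jar4cap [ 16  10  32  31 710] (np.float64(417.0661971830986), np.float64(219.71830985915494)) [ 0.4023 -0.3055  0.068 ]
jar b [   0    6   37   33 1053] (np.float64(16.79202279202279), np.float64(112.61728395061729)) [0.5609 0.2691 0.068 ]
jar c [   9    6   41   32 1002] (np.float64(29.222554890219563), np.float64(196.55289421157684)) [0.439  0.2793 0.068 ]
handle [  6   6  19  57 787] (np.float64(204.67598475222363), np.float64(193.96569250317663)) [ 0.4658 -0.0156  0.158 ]
```

Emit:
jog_arm --series '[{"x": 0.025,"y": 0.017,"z": 0.03,"rx": 0,"ry": 0,"rz": 0},{"x": 0.025,"y": 0.017,"z": 0.03,"rx": 0,"ry": 0,"rz": 0},{"x": 0.025,"y": 0.017,"z": 0.03,"rx": 0,"ry": 0,"rz": 0},{"x": 0.025,"y": 0.016,"z": 0.03,"rx": 0,"ry": 0,"rz": 0},{"x": 0,"y": 0,"z": 0.04,"rx": 0,"ry": 0,"rz": 0},{"x": 0,"y": 0,"z": 0.04,"rx": 0,"ry": 0,"rz": 0},{"x": 0,"y": 0,"z": 0.04,"rx": 0,"ry": 0,"rz": 0},{"x": 0,"y": 0,"z": 0.04,"rx": 0,"ry": 0,"rz": 0},{"x": 0,"y": 0,"z": 0.03,"rx": 0,"ry": 0,"rz": 0},{"x": 0,"y": 0,"z": 0,"rx": 0,"ry": 0,"rz": 0}]' --claw 0

```text
time: 2.95
tool_pos: [0.5946, -0.2225, 0.1072]
eef_rot: [-0.001, 1.0, -0.001, -0.005]
contact_force: [-0.3, -0.2, -0.2]
grip_width: -0.0001
gripper_force: 0.0
```

Emit:
jog_arm --series '[{"x": 0,"y": -0.01,"z": 0,"rx": 0,"ry": 0,"rz": 0},{"x": 0,"y": -0.01,"z": 0,"rx": 0,"ry": 0,"rz": 0},{"x": 0,"y": -0.01,"z": 0,"rx": 0,"ry": 0,"rz": 0},{"x": 0,"y": -0.005,"z": 0,"rx": 0,"ry": 0,"rz": 0},{"x": 0,"y": -0.005,"z": 0,"rx": 0,"ry": 0,"rz": 0},{"x": 0,"y": 0,"z": 0,"rx": 0,"ry": 0,"rz": 0},{"x": 0,"y": 0,"z": 0,"rx": 0,"ry": 0,"rz": 0}]'

```text
time: 3.65
tool_pos: [0.5995, -0.1817, 0.1125]
eef_rot: [0.0, 1.0, -0.0, 0.0]
contact_force: [-0.6, -0.3, 0.1]
grip_width: 0.0001
gripper_force: 0.0
```

Emit:
jog_arm --series '[{"x": 0,"y": -0.005,"z": 0,"rx": 0,"ry": 0,"rz": 0},{"x": 0,"y": -0.005,"z": 0,"rx": 0,"ry": 0,"rz": 0},{"x": 0,"y": -0.005,"z": 0,"rx": 0,"ry": 0,"rz": 0},{"x": 0,"y": -0.005,"z": 0,"rx": 0,"ry": 0,"rz": 0},{"x": 0,"y": -0.004,"z": 0,"rx": 0,"ry": 0,"rz": 0},{"x": 0,"y": -0.004,"z": 0,"rx": 0,"ry": 0,"rz": 0},{"x": 0,"y": 0,"z": 0,"rx": 0,"ry": 0,"rz": 0}]'

```text
time: 4.35
tool_pos: [0.5995, -0.1527, 0.1123]
eef_rot: [-0.0, 1.0, 0.0, -0.0]
contact_force: [0.2, -0.5, -0.8]
grip_width: 0.0
gripper_force: 0.3
```

Emit:
jog_arm --series '[{"x": 0,"y": -0.003,"z": 0,"rx": 0,"ry": 0,"rz": 0},{"x": 0,"y": -0.003,"z": 0,"rx": 0,"ry": 0,"rz": 0},{"x": 0,"y": 0,"z": 0,"rx": 0,"ry": 0,"rz": 0}]'

```text
time: 4.65
tool_pos: [0.5995, -0.1466, 0.1123]
eef_rot: [-0.0, 1.0, 0.0, -0.0]
contact_force: [0.5, -1.2, -0.6]
grip_width: -0.0001
gripper_force: 0.7
```

Emit:
jog_arm --series '[{"x": 0,"y": -0.003,"z": 0,"rx": 0,"ry": 0,"rz": 0},{"x": 0,"y": -0.003,"z": 0,"rx": 0,"ry": 0,"rz": 0},{"x": 0,"y": 0,"z": 0,"rx": 0,"ry": 0,"rz": 0}]'

```text
time: 4.95
tool_pos: [0.5994, -0.1403, 0.1123]
eef_rot: [-0.0, 1.0, 0.0, -0.0]
contact_force: [-0.6, -0.7, -0.0]
grip_width: -0.0002
gripper_force: 0.5
```

Emit:
jog_arm --series '[{"x": 0,"y": -0.002,"z": 0,"rx": 0,"ry": 0,"rz": 0},{"x": 0,"y": -0.002,"z": 0,"rx": 0,"ry": 0,"rz": 0},{"x": 0,"y": 0,"z": 0,"rx": 0,"ry": 0,"rz": 0}]'

```text
time: 5.25
tool_pos: [0.5994, -0.1368, 0.1123]
eef_rot: [-0.0, 1.0, 0.0, -0.0]
contact_force: [0.7, -0.7, -0.8]
grip_width: 0.0003
gripper_force: 0.7
```

Emit:
jog_arm --series '[{"x": 0,"y": -0.002,"z": 0,"rx": 0,"ry": 0,"rz": 0},{"x": 0,"y": 0,"z": 0,"rx": 0,"ry": 0,"rz": 0}]'

```text
time: 5.45
tool_pos: [0.5994, -0.135, 0.1123]
eef_rot: [-0.0, 1.0, 0.0, -0.0]
contact_force: [-0.9, -2.0, -0.4]
grip_width: -0.0003
gripper_force: 0.9
```

Emit:
jog_arm --series '[{"x": 0,"y": -0.002,"z": 0,"rx": 0,"ry": 0,"rz": 0},{"x": 0,"y": 0,"z": 0,"rx": 0,"ry": 0,"rz": 0}]'

```text
time: 5.65
tool_pos: [0.5994, -0.135, 0.1123]
eef_rot: [0.001, 1.0, -0.001, 0.0]
contact_force: [0.4, -4.3, -0.5]
grip_width: 0.0003
gripper_force: 2.4
```

Emit:
jog_arm --series '[{"x": 0,"y": -0.002,"z": 0,"rx": 0,"ry": 0,"rz": 0},{"x": 0,"y": 0,"z": 0,"rx": 0,"ry": 0,"rz": 0}]'

```text
time: 5.85
tool_pos: [0.5994, -0.1349, 0.1124]
eef_rot: [0.002, 1.0, -0.001, 0.0]
contact_force: [0.5, -8.1, -1.3]
grip_width: -0.0001
gripper_force: 4.0
```

Emit:
jog_arm --series '[{"x": 0,"y": -0.002,"z": 0,"rx": 0,"ry": 0,"rz": 0},{"x": 0,"y": 0,"z": 0,"rx": 0,"ry": 0,"rz": 0}]'

```text
time: 6.05
tool_pos: [0.5994, -0.1349, 0.1124]
eef_rot: [0.003, 1.0, -0.002, 0.0]
contact_force: [1.0, -12.1, -1.4]
grip_width: 0.0001
gripper_force: 5.6
```

Run:
```python
from h import *
im,s=shot("side","s2")
a=im[120:250,225:400,::-1]; cv2.imwrite("pics/s2z.png",cv2.resize(a,None,fx=4,fy=4,interpolation=cv2.INTER_CUBIC))
```

```text
(no output)
```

View pics/s2z.png

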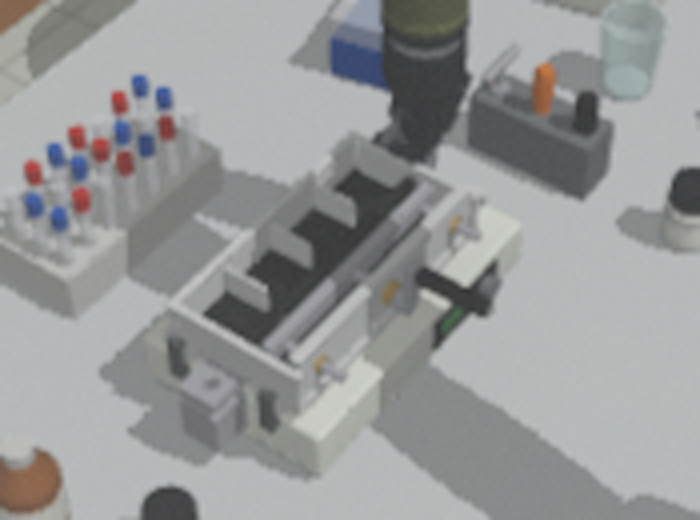

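The tray is against its stops: the force climbs to 12 N with no motion, and the ear now sits over the bush. Next: retract and go above the pin.

Emit:
jog_arm --series '[{"x": 0,"y": 0.02,"z": 0,"rx": 0,"ry": 0,"rz": 0},{"x": 0,"y": 0.02,"z": 0,"rx": 0,"ry": 0,"rz": 0},{"x": 0,"y": 0,"z": -0.04,"rx": 0,"ry": 0,"rz": 0},{"x": 0,"y": 0,"z": -0.048,"rx": 0,"ry": 0,"rz": 0},{"x": 0,"y": 0,"z": -0.04,"rx": 0,"ry": 0,"rz": 0},{"x": -0.0145,"y": 0.04,"z": 0,"rx": 0,"ry": 0,"rz": 0},{"x": -0.029,"y": 0.04,"z": 0,"rx": 0,"ry": 0,"rz": 0},{"x": -0.028,"y": 0.04,"z": 0,"rx": 0,"ry": 0,"rz": 0},{"x": -0.02,"y": 0.019,"z": 0,"rx": 0,"ry": 0,"rz": 0},{"x": -0.02,"y": 0,"z": 0,"rx": 0,"ry": 0,"rz": 0}]' --claw 0.9

```text
time: 7.1
tool_pos: [0.4862, -0.3117, 0.2402]
eef_rot: [0.001, 1.0, -0.003, 0.0]
contact_force: [-0.5, 1.0, -0.4]
grip_width: 0.0767
gripper_force: 0.0
```

Emit:
jog_arm --series '[{"x": -0.03,"y": 0,"z": 0,"rx": 0,"ry": 0,"rz": 0},{"x": 0,"y": 0,"z": 0,"rx": 0,"ry": 0,"rz": 0},{"x": 0,"y": 0,"z": 0,"rx": 0,"ry": 0,"rz": 0}]'

```text
time: 7.4
tool_pos: [0.4582, -0.3076, 0.2406]
eef_rot: [-0.0, 1.0, 0.0, 0.0]
contact_force: [0.4, -1.0, 0.5]
grip_width: 0.0771
gripper_force: 0.0
```

```bash
cat > near.py <<'E'
from h import *
import sys
# dark round thing nearest predicted point: near.py name x y h rad
def dark(name,pt,rad,t=30,n="wrist"):
    im,s=shot(n,name); C=cam(n,s); u0,v0=proj(C,pt); u1,v1=proj(C,np.array(pt)+[0,rad,0]); k=int(abs(u1-u0)+abs(v1-v0)*0)+3
    g=im.max(2); x0,y0=max(0,int(u0-2*k)),max(0,int(v0-2*k))
    m=(g[y0:int(v0+2*k),x0:int(u0+2*k)]<t).astype(np.uint8); N,L,st,c=cv2.connectedComponentsWithStats(m)
    ok=[i for i in range(1,N) if st[i,4]>30]; i=min(ok,key=lambda i:np.hypot(c[i][0]+x0-u0,c[i][1]+y0-v0))
    print(name,np.round(s["tool_pos"],4),np.round(s["eef_rot"],3),"t",s["time"],"exp",(round(u0),round(v0)),"bbox",st[i]+[x0,y0,0,0,0],"->",np.round(plane(C,*(c[i]+[x0,y0]),pt[2]),4))
    x,y,w,h=st[i][:4]+[x0,y0,0,0]; print("bbox centre ->",np.round(plane(C,x+w/2,y+h/2,pt[2]),4))
if __name__=="__main__": dark(sys.argv[1],[float(a) for a in sys.argv[2:5]],float(sys.argv[5]))
E
python3 near.py w3 .528 -.308 .108 .012; python3 -c "
import cv2;cv2.imwrite('pics/w3z.png',cv2.imread('pics/w3.png'))"
```

```text
w3 [ 0.4582 -0.3076  0.2406] [-0.  1.  0.  0.] t 7.4 exp (319, 105) bbox [310  90  31  31 735] -> [ 0.5276 -0.3126  0.108 ]
bbox centre -> [ 0.5273 -0.3132  0.108 ]
```

View pics/w3z.png

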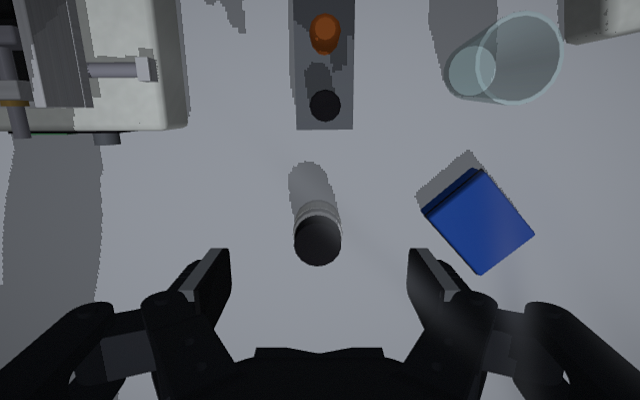

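The wrist picture shows the pin head at (325,105) in the block, the driver beyond it at (324,33), and jar4's cap at (318,240). The pin is at (0.5275, -0.312).

Emit:
jog_arm --series '[{"x": 0.023,"y": 0.0045,"z": 0,"rx": 0,"ry": 0,"rz": 0},{"x": 0.023,"y": 0,"z": 0,"rx": 0,"ry": 0,"rz": 0},{"x": 0.0235,"y": 0,"z": 0.03,"rx": 0,"ry": 0,"rz": 0},{"x": 0,"y": 0,"z": 0.04,"rx": 0,"ry": 0,"rz": 0},{"x": 0,"y": 0,"z": 0.04,"rx": 0,"ry": 0,"rz": 0},{"x": 0,"y": 0,"z": 0.025,"rx": 0,"ry": 0,"rz": 0},{"x": 0,"y": 0,"z": 0.015,"rx": 0,"ry": 0,"rz": 0},{"x": 0,"y": 0,"z": 0,"rx": 0,"ry": 0,"rz": 0},{"x": 0,"y": 0,"z": 0,"rx": 0,"ry": 0,"rz": 0}]'

```text
time: 8.35
tool_pos: [0.5287, -0.3129, 0.0911]
eef_rot: [0.0, 1.0, 0.0, 0.001]
contact_force: [-0.3, -1.1, 0.3]
grip_width: 0.0771
gripper_force: 0.0
```

Emit:
jog_arm --series '[{"x": 0,"y": 0,"z": 0,"rx": 0,"ry": 0,"rz": 0},{"x": 0,"y": 0,"z": 0,"rx": 0,"ry": 0,"rz": 0},{"x": 0,"y": 0,"z": 0,"rx": 0,"ry": 0,"rz": 0},{"x": 0,"y": 0,"z": 0,"rx": 0,"ry": 0,"rz": 0},{"x": 0,"y": 0,"z": 0,"rx": 0,"ry": 0,"rz": 0},{"x": 0,"y": 0,"z": 0,"rx": 0,"ry": 0,"rz": 0},{"x": 0,"y": 0,"z": 0,"rx": 0,"ry": 0,"rz": 0}]' --claw 0

```text
time: 9.05
tool_pos: [0.5278, -0.3131, 0.0913]
eef_rot: [0.0, 1.0, -0.0, 0.001]
contact_force: [-0.9, -0.7, 6.4]
grip_width: 0.0223
gripper_force: 58.5
```

Emit:
jog_arm --series '[{"x": 0,"y": 0,"z": -0.02,"rx": 0,"ry": 0,"rz": 0},{"x": 0,"y": 0,"z": -0.04,"rx": 0,"ry": 0,"rz": 0},{"x": 0,"y": 0,"z": -0.045,"rx": 0,"ry": 0,"rz": 0},{"x": 0,"y": 0,"z": -0.045,"rx": 0,"ry": 0,"rz": 0},{"x": 0,"y": 0,"z": -0.045,"rx": 0,"ry": 0,"rz": 0},{"x": 0,"y": -0.015,"z": -0.01,"rx": 0,"ry": 0,"rz": 0},{"x": 0,"y": -0.035,"z": 0,"rx": 0,"ry": 0,"rz": 0},{"x": 0,"y": -0.04,"z": 0,"rx": 0,"ry": 0,"rz": 0},{"x": 0,"y": -0.04,"z": 0,"rx": 0,"ry": 0,"rz": 0},{"x": 0,"y": -0.04,"z": 0,"rx": 0,"ry": 0,"rz": 0}]'

```text
time: 10.05
tool_pos: [0.5265, -0.1409, 0.2946]
eef_rot: [-0.0, 1.0, -0.0, -0.001]
contact_force: [1.3, 0.6, 0.3]
grip_width: 0.0222
gripper_force: 59.5
```

Emit:
jog_arm --series '[{"x": 0,"y": -0.04,"z": 0,"rx": 0,"ry": 0,"rz": 0},{"x": 0,"y": -0.04,"z": 0,"rx": 0,"ry": 0,"rz": 0},{"x": 0,"y": -0.04,"z": 0,"rx": 0,"ry": 0,"rz": 0},{"x": 0,"y": -0.04,"z": 0,"rx": 0,"ry": 0,"rz": 0},{"x": 0,"y": -0.04,"z": 0,"rx": 0,"ry": 0,"rz": 0},{"x": 0,"y": -0.04,"z": 0,"rx": 0,"ry": 0,"rz": 0},{"x": 0,"y": -0.04,"z": 0,"rx": 0,"ry": 0,"rz": 0},{"x": 0,"y": -0.02,"z": 0,"rx": 0,"ry": 0,"rz": 0},{"x": 0,"y": 0,"z": 0,"rx": 0,"ry": 0,"rz": 0},{"x": 0,"y": 0,"z": 0,"rx": 0,"ry": 0,"rz": 0}]'

```text
time: 11.05
tool_pos: [0.5268, 0.1565, 0.2946]
eef_rot: [0.001, 1.0, 0.0, -0.001]
contact_force: [0.1, -1.1, -1.0]
grip_width: 0.0223
gripper_force: 59.5
```

Run:
```python
from h import *
im,s=shot("wrist","w4"); print(np.round(s["tool_pos"],4),s["eef_rot"],np.round(s["joint_positions"],2),s["time"],s["grip_width"],s["gripper_force"])
np.savez("w4.npz",p=s["tool_pos"],q=s["eef_rot"])
```

```text
[0.5268 0.1565 0.2946] [ 7.43577927e-04  9.99999431e-01  2.26886777e-04 -7.29966813e-04] [-0.26  0.53 -0.19  1.73  0.12  0.9  -2.06] 11.05 0.022265941646460497 59.48340117931366
```

View pics/w4.png

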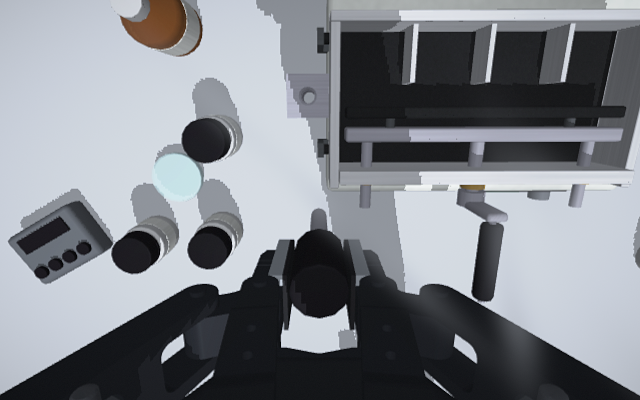

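Wrist view: the ear hole is at about (309,97), jars at (207,140), (137,250) and (210,247), dish at (178,175). The pin is held in the fingers at (320,270).

Run:
```python
from h import *
f=np.load("w4.npz"); s=dict(tool_pos=f["p"],eef_rot=f["q"]); C=cam("wrist",s)
def p(l,px,h): print(l,np.round(plane(C,*px,h),4))
p("hole",(309,97),.095);p("plateL back",(331,22),.135);p("plateL front",(331,187),.14);p("housing front",(400,190),.07)
p("handle tip",(484,300),.158);p("handle root",(492,222),.158);p("pin tip",(318.5,212),.213)
p("fence in",(400,24),.135);p("fin1",(411,84),.125);p("fin2",(487,84),.125);p("fin3",(564,84),.125)
g=cv2.imread("pics/w4.png"); cv2.imwrite("pics/w4z.png",cv2.resize(g[70:125,270:350],None,fx=8,fy=8,interpolation=cv2.INTER_CUBIC))
gm=g.max(2)
for l,x0,y0,x1,y1 in (("b",170,100,230,180),("c",180,215,235,275),("d",100,215,162,278)):
    m=(gm[y0:y1,x0:x1]<42).astype(np.uint8); n,_,st,c=cv2.connectedComponentsWithStats(m); i=1+st[1:,4].argmax(); p(l+str(st[i]),c[i]+[x0,y0],.068)
```

```text
hole [0.6039 0.1649 0.095 ]
plateL back [0.6591 0.1461 0.135 ]
plateL front [0.5269 0.1451 0.14  ]
housing front [0.5072 0.0667 0.07  ]
handle tip [0.4258 0.0061 0.158 ]
handle root [0.5005 0.009  0.158 ]
pin tip [0.5268 0.1562 0.213 ]
fence in [0.6577 0.0916 0.135 ]
fin1 [0.6135 0.0771 0.125 ]
fin2 [0.6135 0.0122 0.125 ]
fin3 [ 0.6134 -0.0536  0.125 ]
b[  13   19   47   43 1260] [0.5583 0.2787 0.068 ]
c[   8   12   44   42 1387] [0.4391 0.2816 0.068 ]
d[  12   16   48   42 1491] [0.4336 0.3677 0.068 ]
```

View pics/w4z.png

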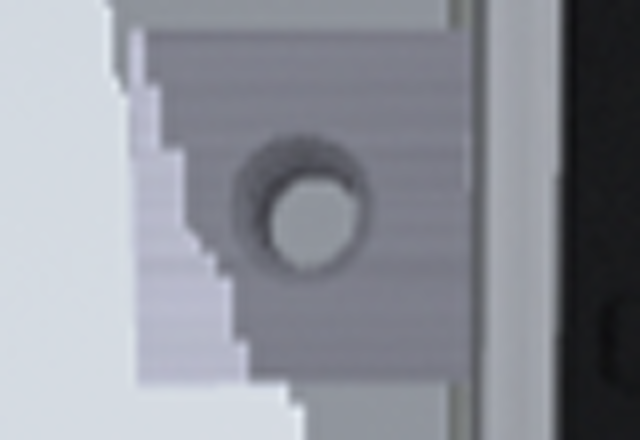

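Emit:
jog_arm --series '[{"x": 0,"y": 0,"z": 0,"rx": 0,"ry": 0,"rz": -0.1428},{"x": 0,"y": 0,"z": 0,"rx": 0,"ry": 0,"rz": -0.1428},{"x": 0,"y": 0,"z": 0,"rx": 0,"ry": 0,"rz": -0.1428},{"x": 0,"y": 0,"z": 0,"rx": 0,"ry": 0,"rz": -0.1428},{"x": 0,"y": 0,"z": 0,"rx": 0,"ry": 0,"rz": -0.1428},{"x": 0,"y": 0,"z": 0,"rx": 0,"ry": 0,"rz": -0.1428},{"x": 0,"y": 0,"z": 0,"rx": 0,"ry": 0,"rz": -0.1428},{"x": 0,"y": 0,"z": 0,"rx": 0,"ry": 0,"rz": -0.1428},{"x": 0,"y": 0,"z": 0,"rx": 0,"ry": 0,"rz": -0.1428},{"x": 0,"y": 0,"z": 0,"rx": 0,"ry": 0,"rz": -0.1428}]'

```text
time: 12.1
tool_pos: [0.5277, 0.1544, 0.2949]
eef_rot: [0.001, 0.755, 0.656, -0.001]
contact_force: [0.2, -1.6, -1.2]
grip_width: 0.0223
gripper_force: 59.5
```

Emit:
jog_arm --series '[{"x": 0,"y": 0,"z": 0,"rx": 0,"ry": 0,"rz": -0.1428},{"x": 0.003,"y": 0.026,"z": 0,"rx": 0,"ry": 0,"rz": 0},{"x": 0.0035,"y": 0.026,"z": 0,"rx": 0,"ry": 0,"rz": 0},{"x": 0.003,"y": 0.026,"z": 0.02,"rx": 0,"ry": 0,"rz": 0},{"x": 0,"y": 0,"z": 0.03,"rx": 0,"ry": 0,"rz": 0},{"x": 0,"y": 0,"z": 0.03,"rx": 0,"ry": 0,"rz": 0},{"x": 0,"y": 0,"z": 0,"rx": 0,"ry": 0,"rz": 0},{"x": 0,"y": 0,"z": 0,"rx": 0,"ry": 0,"rz": 0}]'

```text
time: 12.9
tool_pos: [0.6057, 0.1649, 0.2154]
eef_rot: [0.0, 0.708, 0.706, -0.001]
contact_force: [0.2, -0.8, 0.1]
grip_width: 0.0225
gripper_force: 59.5
```

Run:
```python
from h import *
im,s=shot("wrist","w5"); print(np.round(s["tool_pos"],4),s["eef_rot"],np.round(s["joint_positions"],2),s["time"],s["grip_width"])
np.savez("w5.npz",p=s["tool_pos"],q=s["eef_rot"]); C=cam("wrist",s)
print("exp hole",proj(C,[.605,.166,.095]),"tip",proj(C,np.r_[s["tool_pos"][:2],s["tool_pos"][2]-.0813]))
u,v=map(int,proj(C,[.605,.166,.13])); print(u,v)
cv2.imwrite("pics/w5z.png",cv2.resize(im[max(0,v-60):v+60,u-80:u+80,::-1],None,fx=5,fy=5,interpolation=cv2.INTER_CUBIC)); print(max(0,v-60),u-80)
```

```text
[0.6057 0.1649 0.2154] [ 1.74451386e-04  7.07849935e-01  7.06362496e-01 -6.80759427e-04] [-0.03  0.77 -0.57  1.57  0.49  0.94 -0.77] 12.9 0.022520026088540868
exp hole (np.float64(318.00538801368583), np.float64(195.14210144294842)) tip (np.float64(318.848974765523), np.float64(211.4351037665177))
317 208
148 237
```

View pics/w5z.png

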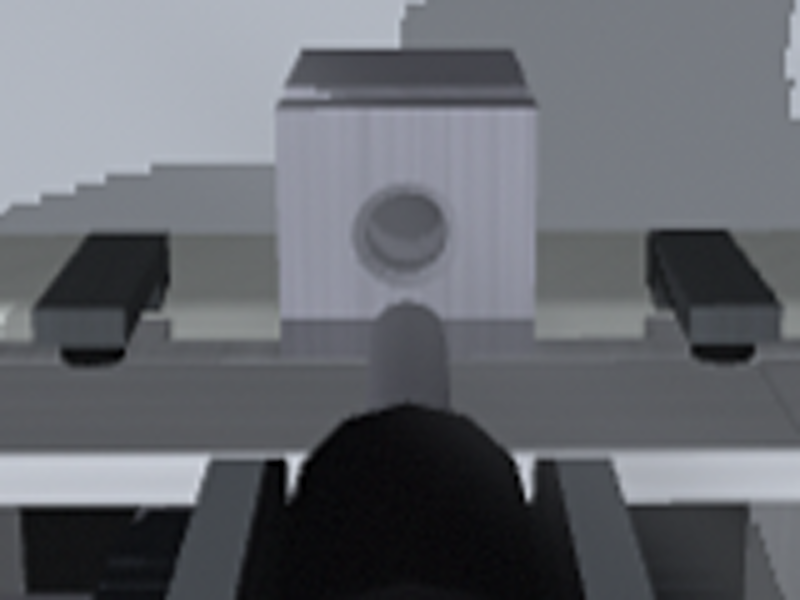

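Hole centre at (317.4,194.6) is within 1 px of prediction, and the pin tip is at (319,209). I'll correct by about 1.3 mm and lower it.

Emit:
jog_arm --series '[{"x": 0.0014,"y": -0.0011,"z": 0,"rx": 0,"ry": 0,"rz": 0},{"x": 0,"y": 0,"z": 0.02,"rx": 0,"ry": 0,"rz": 0},{"x": 0,"y": 0,"z": 0.012,"rx": 0,"ry": 0,"rz": 0},{"x": 0,"y": 0,"z": 0.006,"rx": 0,"ry": 0,"rz": 0},{"x": 0,"y": 0,"z": 0.006,"rx": 0,"ry": 0,"rz": 0},{"x": 0,"y": 0,"z": 0,"rx": 0,"ry": 0,"rz": 0}]'

```text
time: 13.55
tool_pos: [0.6042, 0.1678, 0.1709]
eef_rot: [-0.0, 0.707, 0.707, -0.0]
contact_force: [0.5, -0.7, 0.1]
grip_width: 0.0225
gripper_force: 59.5
```

Emit:
jog_arm --series '[{"x": 0,"y": 0,"z": 0.006,"rx": 0,"ry": 0,"rz": 0},{"x": 0,"y": 0,"z": 0,"rx": 0,"ry": 0,"rz": 0}]'

```text
time: 13.75
tool_pos: [0.6042, 0.1678, 0.1649]
eef_rot: [-0.0, 0.707, 0.707, -0.0]
contact_force: [-0.6, -0.7, -0.7]
grip_width: 0.0221
gripper_force: 59.5
```

Emit:
jog_arm --series '[{"x": -0.001,"y": 0,"z": 0.005,"rx": 0,"ry": 0,"rz": 0},{"x": 0,"y": 0,"z": 0.006,"rx": 0,"ry": 0,"rz": 0},{"x": 0,"y": 0,"z": 0.006,"rx": 0,"ry": 0,"rz": 0},{"x": 0,"y": 0,"z": 0,"rx": 0,"ry": 0,"rz": 0}]'

```text
time: 14.15
tool_pos: [0.6041, 0.1667, 0.1472]
eef_rot: [-0.0, 0.707, 0.707, -0.001]
contact_force: [-1.0, 0.4, -1.0]
grip_width: 0.0225
gripper_force: 59.6
```

Emit:
jog_arm --series '[{"x": 0,"y": 0,"z": 0.006,"rx": 0,"ry": 0,"rz": 0},{"x": 0,"y": 0,"z": 0.006,"rx": 0,"ry": 0,"rz": 0},{"x": 0,"y": 0,"z": 0.006,"rx": 0,"ry": 0,"rz": 0},{"x": 0,"y": 0,"z": 0,"rx": 0,"ry": 0,"rz": 0}]'

```text
time: 14.55
tool_pos: [0.6041, 0.1668, 0.1293]
eef_rot: [-0.0, 0.707, 0.707, -0.0]
contact_force: [0.6, 1.3, -0.9]
grip_width: 0.0223
gripper_force: 59.6
```

Going in freely. About 13 mm remains to home (TCP ≈ 0.116).

Emit:
jog_arm --series '[{"x": 0,"y": 0,"z": 0.006,"rx": 0,"ry": 0,"rz": 0},{"x": 0,"y": 0,"z": 0.004,"rx": 0,"ry": 0,"rz": 0},{"x": 0,"y": 0,"z": 0.0015,"rx": 0,"ry": 0,"rz": 0},{"x": 0,"y": 0,"z": 0,"rx": 0,"ry": 0,"rz": 0}]'

```text
time: 14.95
tool_pos: [0.6042, 0.1669, 0.1185]
eef_rot: [-0.0, 0.707, 0.707, -0.0]
contact_force: [-0.6, 0.8, -1.0]
grip_width: 0.0224
gripper_force: 59.6
```

Emit:
jog_arm --series '[{"x": 0,"y": 0,"z": 0,"rx": 0,"ry": 0,"rz": 0},{"x": 0,"y": 0,"z": 0,"rx": 0,"ry": 0,"rz": 0},{"x": 0,"y": 0,"z": 0,"rx": 0,"ry": 0,"rz": 0},{"x": 0,"y": 0,"z": 0,"rx": 0,"ry": 0,"rz": 0},{"x": 0,"y": 0,"z": 0,"rx": 0,"ry": 0,"rz": 0}]' --claw 0.5

```text
time: 15.45
tool_pos: [0.6045, 0.167, 0.1189]
eef_rot: [0.0, 0.707, 0.707, 0.0]
contact_force: [-0.6, 0.8, 0.5]
grip_width: 0.0428
gripper_force: 0.0
```

Emit:
jog_arm --series '[{"x": 0,"y": 0,"z": -0.03,"rx": 0,"ry": 0,"rz": 0},{"x": 0,"y": 0,"z": -0.04,"rx": 0,"ry": 0,"rz": 0},{"x": 0,"y": 0,"z": -0.04,"rx": 0,"ry": 0,"rz": 0},{"x": 0,"y": 0,"z": -0.04,"rx": 0,"ry": 0,"rz": 0},{"x": -0.03,"y": 0,"z": -0.03,"rx": 0,"ry": 0,"rz": 0},{"x": -0.03,"y": 0,"z": -0.02,"rx": 0,"ry": 0,"rz": 0},{"x": -0.02,"y": 0,"z": 0,"rx": 0,"ry": 0,"rz": 0},{"x": 0,"y": 0,"z": 0,"rx": 0,"ry": 0,"rz": 0}]'

```text
time: 16.25
tool_pos: [0.6051, 0.0824, 0.3192]
eef_rot: [0.002, 0.709, 0.705, -0.001]
contact_force: [0.6, -0.8, -0.2]
grip_width: 0.0425
gripper_force: 0.0
```

```bash
python3 near.py w6 .605 .166 .135 .012
python3 - <<'E'
from h import *
im,s=shot("side","s3"); a=im[170:260,235:340,::-1]
w=cv2.imread("pics/w6.png")
b=cv2.resize(a,(560,480),interpolation=cv2.INTER_CUBIC); cv2.imwrite("pics/s3z.png",b)
C=cam("side"); print(proj(C,[.605,.166,.135]),proj(C,[.605,.166,.095]))
E
```

```text
(np.float64(276.0816365850412), np.float64(207.27439803502807)) (np.float64(276.93566025525064), np.float64(214.85813326288672))Traceback (most recent call last):
  File "near.py", line 11, in <module>
    if __name__=="__main__": dark(sys.argv[1],[float(a) for a in sys.argv[2:5]],float(sys.argv[5]))
                             ~~~~^^^^^^^^^^^^^^^^^^^^^^^^^^^^^^^^^^^^^^^^^^^^^^^^^^^^^^^^^^^^^^^^^^
  File "near.py", line 8, in dark
    ok=[i for i in range(1,N) if st[i,4]>30]; i=min(ok,key=lambda i:np.hypot(c[i][0]+x0-u0,c[i][1]+y0-v0))
                                                ~~~^^^^^^^^^^^^^^^^^^^^^^^^^^^^^^^^^^^^^^^^^^^^^^^^^^^^^^^
ValueError: min() iterable argument is empty
```

View pics/s3z.png

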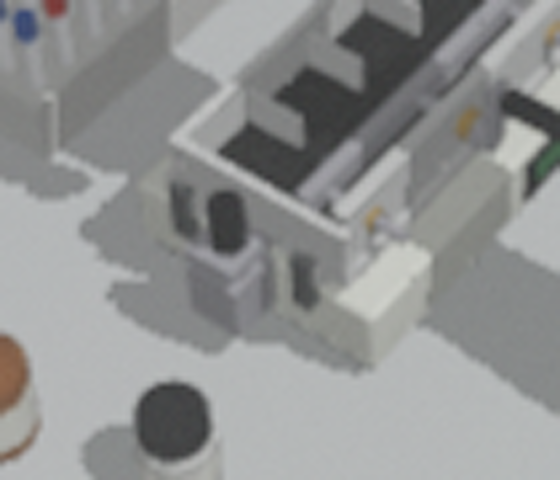

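The pin head sits flush on the ear, so it is home. Now the jars: keep this orientation (tool x = +Y, tool y = +X), grip caps at TCP 0.060, and remeasure each one before picking.

```bash
cat > caps.py <<'E'
from h import *
import sys
def caps(name,dz=0.0,t=55):
    im,s=shot("wrist",name); C=cam("wrist",s); g=im.max(2)
    m=cv2.morphologyEx((g<t).astype(np.uint8),cv2.MORPH_OPEN,np.ones((3,3)))
    print(name,np.round(s["tool_pos"],4),np.round(s["eef_rot"],3),"j",np.round(s["joint_positions"],2),"t",round(s["time"],2))
    N,L,st,c=cv2.connectedComponentsWithStats(m)
    for i in range(1,N):
        x,y,w,h,a=st[i]
        if a<250 or w>110 or h>110: continue
        u,v=x+w/2-.5,y+h/2-.5; p=plane(C,u,v,.064+dz); d=np.linalg.norm(p-C[2]); W=w*d/C[0][0,0]
        if .025<W<.075 and a/(w*h)>.6: print("  px",(u,v),"wh",w,h,"fill",round(a/(w*h),2),"touch" if x==0 or y==0 or x+w>=640 else "","xy",np.round(p[:2],4))
if __name__=="__main__": caps(sys.argv[1],float(sys.argv[2]) if len(sys.argv)>2 else 0)
E
python3 caps.py w7
```

```text
w7 [0.6041 0.0871 0.3186] [-0.     0.707  0.707 -0.   ] j [ 0.13  0.65 -0.63  1.5   0.4   1.13 -0.58] t 16.35
  px (np.float64(277.5), np.float64(5.5)) wh 36 12 fill 0.72 touch xy [0.5617 0.2562]
  px (np.float64(319.0), np.float64(93.5)) wh 25 26 fill 0.78  xy [0.6044 0.1694]
```

Emit:
jog_arm --series '[{"x": 0.035,"y": -0.008,"z": 0,"rx": 0,"ry": 0,"rz": 0},{"x": 0.038,"y": -0.009,"z": 0,"rx": 0,"ry": 0,"rz": 0},{"x": 0.038,"y": -0.009,"z": 0.02,"rx": 0,"ry": 0,"rz": 0},{"x": 0.038,"y": -0.009,"z": 0.03,"rx": 0,"ry": 0,"rz": 0},{"x": 0.04,"y": -0.009,"z": 0.04,"rx": 0,"ry": 0,"rz": 0},{"x": 0,"y": 0,"z": 0.03,"rx": 0,"ry": 0,"rz": 0},{"x": 0,"y": 0,"z": 0,"rx": 0,"ry": 0,"rz": 0},{"x": 0,"y": 0,"z": 0,"rx": 0,"ry": 0,"rz": 0}]' --claw 0.85

```text
time: 17.2
tool_pos: [0.5613, 0.2713, 0.2038]
eef_rot: [-0.0, 0.707, 0.707, -0.001]
contact_force: [-0.1, -0.3, 0.7]
grip_width: 0.0726
gripper_force: 0.0
```

```bash
python3 caps.py w8
```

```text
w8 [0.5613 0.2713 0.2038] [-0.     0.707  0.707 -0.001] j [-0.22  0.78 -0.56  1.6   0.49  0.91 -0.96] t 17.2
  px (np.float64(145.5), np.float64(62.5)) wh 74 68 fill 0.77  xy [0.4302 0.3711]
  px (np.float64(167.5), np.float64(176.5)) wh 66 58 fill 0.78  xy [0.4363 0.2834]
```

Run:
```python
from h import *
g=cv2.imread("pics/w8.png").max(2); print(g.shape)
s=dict(tool_pos=np.array([.5613,.2713,.2038]),eef_rot=np.array([0,.7071,.7071,0])); C=cam("wrist",s)
u,v=map(int,proj(C,[.559,.277,.064])); print(u,v)
for vv in range(v-50,v+60,10): print(vv,g[vv,u-60:u+61:8])
```

```text
(400, 640)
315 184
134 [186 185 186 186 177 117 178 178 178 178 178 178 178 178 178 178]
144 [161 183 179 167 178 178 179 179 162 126 119 120 120 119 120 119]
154 [126 125 174 175 176 177 180 188 127 119 102 120 120 120 120 119]
164 [122 177 174 174 173 175  50  39  30  27  11  95 120 120 120 121]
174 [178 178 177 175 173  84  74  59  44  31  28   5 120 120 120 120]
184 [179 179 177 176 176  82  84  78  63  47  35  28 120 142 179 179]
194 [178 178 178 178 177  67  79  84  80  69  53  38 178 179 179 178]
204 [178 179 179 179 179 150  62  75  85  84  76 175 177 179 178 178]
214 [178 178 178 179 178 178 178 131 120 176 172 173 174 177 178 179]
224 [178 179 178 178 179 179 178 178 177 175 173 171 172 175 177 178]
234 [179 179 179 178 178 178 178 178 178 177 176 174 172 173 173 175]
```

```bash
sed -i 's/t=55/t=95/' caps.py; python3 caps.py w9
```

```text
w9 [0.5623 0.2712 0.2049] [0.    0.707 0.707 0.001] j [-0.22  0.78 -0.56  1.6   0.49  0.91 -0.96] t 17.25
  px (np.float64(145.0), np.float64(62.5)) wh 75 68 fill 0.77  xy [0.4308 0.3715]
  px (np.float64(166.0), np.float64(177.0)) wh 67 59 fill 0.77  xy [0.436 0.283]
  px (np.float64(316.5), np.float64(184.5)) wh 56 58 fill 0.8  xy [0.5607 0.2764]
```

Emit:
jog_arm --series '[{"x": 0.005,"y": -0.001,"z": 0.03,"rx": 0,"ry": 0,"rz": 0},{"x": 0,"y": 0,"z": 0.04,"rx": 0,"ry": 0,"rz": 0},{"x": 0,"y": 0,"z": 0.04,"rx": 0,"ry": 0,"rz": 0},{"x": 0,"y": 0,"z": 0.02,"rx": 0,"ry": 0,"rz": 0},{"x": 0,"y": 0,"z": 0.014,"rx": 0,"ry": 0,"rz": 0},{"x": 0,"y": 0,"z": 0,"rx": 0,"ry": 0,"rz": 0},{"x": 0,"y": 0,"z": 0,"rx": 0,"ry": 0,"rz": 0}]'

```text
time: 18.0
tool_pos: [0.5618, 0.2764, 0.0614]
eef_rot: [0.0, 0.707, 0.707, 0.001]
contact_force: [0.2, 0.1, 0.7]
grip_width: 0.0726
gripper_force: 0.0
```

Emit:
jog_arm --series '[{"x": 0,"y": 0,"z": 0,"rx": 0,"ry": 0,"rz": 0},{"x": 0,"y": 0,"z": 0,"rx": 0,"ry": 0,"rz": 0},{"x": 0,"y": 0,"z": 0,"rx": 0,"ry": 0,"rz": 0},{"x": 0,"y": 0,"z": 0,"rx": 0,"ry": 0,"rz": 0},{"x": 0,"y": 0,"z": 0,"rx": 0,"ry": 0,"rz": 0},{"x": 0,"y": 0,"z": 0,"rx": 0,"ry": 0,"rz": 0}]' --claw 0

```text
time: 18.6
tool_pos: [0.5614, 0.2765, 0.0617]
eef_rot: [0.0, 0.707, 0.707, 0.001]
contact_force: [-2.0, -0.6, 6.6]
grip_width: 0.0443
gripper_force: 60.6
```

Emit:
jog_arm --series '[{"x": 0,"y": 0,"z": -0.03,"rx": 0,"ry": 0,"rz": 0},{"x": 0,"y": 0,"z": -0.045,"rx": 0,"ry": 0,"rz": 0},{"x": 0,"y": 0,"z": -0.045,"rx": 0,"ry": 0,"rz": 0},{"x": 0,"y": 0,"z": -0.045,"rx": 0,"ry": 0,"rz": 0},{"x": -0.03,"y": 0.012,"z": -0.01,"rx": 0,"ry": 0,"rz": 0},{"x": -0.035,"y": 0.014,"z": 0,"rx": 0,"ry": 0,"rz": 0},{"x": -0.038,"y": 0.016,"z": 0,"rx": 0,"ry": 0,"rz": 0},{"x": -0.038,"y": 0.016,"z": 0,"rx": 0,"ry": 0,"rz": 0},{"x": -0.0275,"y": 0.0096,"z": 0,"rx": 0,"ry": 0,"rz": 0},{"x": 0,"y": 0,"z": 0,"rx": 0,"ry": 0,"rz": 0}]'

```text
time: 19.6
tool_pos: [0.6301, 0.0995, 0.2346]
eef_rot: [0.002, 0.711, 0.704, -0.002]
contact_force: [0.4, -0.3, -2.0]
grip_width: 0.0442
gripper_force: 61.8
```

Emit:
jog_arm --series '[{"x": 0,"y": 0,"z": 0,"rx": 0,"ry": 0,"rz": 0}]'

```text
time: 19.7
tool_pos: [0.6281, 0.1065, 0.2351]
eef_rot: [-0.0, 0.708, 0.706, 0.0]
contact_force: [-0.2, 1.0, -1.9]
grip_width: 0.0442
gripper_force: 61.8
```

Emit:
jog_arm --series '[{"x": 0.001,"y": 0,"z": 0.02,"rx": 0,"ry": 0,"rz": 0},{"x": 0,"y": 0,"z": 0.025,"rx": 0,"ry": 0,"rz": 0},{"x": 0,"y": 0,"z": 0.02,"rx": 0,"ry": 0,"rz": 0},{"x": 0,"y": 0,"z": 0.008,"rx": 0,"ry": 0,"rz": 0},{"x": 0,"y": 0,"z": 0.004,"rx": 0,"ry": 0,"rz": 0},{"x": 0,"y": 0,"z": 0,"rx": 0,"ry": 0,"rz": 0}]'

```text
time: 20.3
tool_pos: [0.6281, 0.1094, 0.1583]
eef_rot: [-0.0, 0.707, 0.707, 0.0]
contact_force: [0.6, -0.0, -1.2]
grip_width: 0.0439
gripper_force: 61.8
```

Emit:
jog_arm --series '[{"x": 0,"y": 0,"z": 0.001,"rx": 0,"ry": 0,"rz": 0},{"x": 0,"y": 0,"z": 0,"rx": 0,"ry": 0,"rz": 0}]'

```text
time: 20.5
tool_pos: [0.6287, 0.1087, 0.1578]
eef_rot: [0.0, 0.707, 0.707, 0.001]
contact_force: [-0.4, 0.0, -2.4]
grip_width: 0.0445
gripper_force: 61.8
```

Emit:
jog_arm --series '[{"x": 0,"y": 0,"z": 0,"rx": 0,"ry": 0,"rz": 0},{"x": 0,"y": 0,"z": 0,"rx": 0,"ry": 0,"rz": 0},{"x": 0,"y": 0,"z": 0,"rx": 0,"ry": 0,"rz": 0},{"x": 0,"y": 0,"z": 0,"rx": 0,"ry": 0,"rz": 0},{"x": 0,"y": 0,"z": -0.02,"rx": 0,"ry": 0,"rz": 0},{"x": 0,"y": 0,"z": -0.04,"rx": 0,"ry": 0,"rz": 0},{"x": 0,"y": 0,"z": -0.03,"rx": 0,"ry": 0,"rz": 0}]' --claw 0.85

```text
time: 21.2
tool_pos: [0.6284, 0.1087, 0.2486]
eef_rot: [0.0, 0.707, 0.707, 0.0]
contact_force: [1.0, -0.7, -0.1]
grip_width: 0.0725
gripper_force: 0.0
```

Emit:
jog_arm --series '[{"x": 0.03,"y": -0.033,"z": 0,"rx": 0,"ry": 0,"rz": 0},{"x": 0.03,"y": -0.033,"z": 0,"rx": 0,"ry": 0,"rz": 0},{"x": 0.03,"y": -0.033,"z": 0,"rx": 0,"ry": 0,"rz": 0},{"x": 0.03,"y": -0.033,"z": 0,"rx": 0,"ry": 0,"rz": 0},{"x": 0.03,"y": -0.033,"z": 0.02,"rx": 0,"ry": 0,"rz": 0},{"x": 0.022,"y": -0.028,"z": 0.03,"rx": 0,"ry": 0,"rz": 0},{"x": 0,"y": 0,"z": 0,"rx": 0,"ry": 0,"rz": 0},{"x": 0,"y": 0,"z": 0,"rx": 0,"ry": 0,"rz": 0}]'

```text
time: 22.0
tool_pos: [0.4344, 0.2808, 0.1966]
eef_rot: [0.0, 0.706, 0.708, -0.001]
contact_force: [0.4, -0.8, -0.4]
grip_width: 0.0726
gripper_force: 0.0
```

```bash
python3 caps.py w10
```

```text
w10 [0.4344 0.2808 0.1966] [ 0.     0.706  0.708 -0.001] j [-0.32  0.66 -0.55  1.92  0.52  0.7  -1.19] t 22.0
  px (np.float64(315.0), np.float64(74.5)) wh 65 68 fill 0.78  xy [0.4315 0.3714]
  px (np.float64(322.0), np.float64(190.0)) wh 59 61 fill 0.78  xy [0.437  0.2831]
```

Emit:
jog_arm --series '[{"x": 0.0023,"y": 0.0025,"z": 0.03,"rx": 0,"ry": 0,"rz": 0},{"x": 0,"y": 0,"z": 0.04,"rx": 0,"ry": 0,"rz": 0},{"x": 0,"y": 0,"z": 0.035,"rx": 0,"ry": 0,"rz": 0},{"x": 0,"y": 0,"z": 0.02,"rx": 0,"ry": 0,"rz": 0},{"x": 0,"y": 0,"z": 0.011,"rx": 0,"ry": 0,"rz": 0},{"x": 0,"y": 0,"z": 0,"rx": 0,"ry": 0,"rz": 0},{"x": 0,"y": 0,"z": 0,"rx": 0,"ry": 0,"rz": 0}]'

```text
time: 22.75
tool_pos: [0.4389, 0.2828, 0.0617]
eef_rot: [0.0, 0.708, 0.707, 0.001]
contact_force: [-1.0, 1.2, 0.4]
grip_width: 0.0728
gripper_force: 0.0
```

Emit:
jog_arm --series '[{"x": 0,"y": 0,"z": 0,"rx": 0,"ry": 0,"rz": 0},{"x": 0,"y": 0,"z": 0,"rx": 0,"ry": 0,"rz": 0},{"x": 0,"y": 0,"z": 0,"rx": 0,"ry": 0,"rz": 0},{"x": 0,"y": 0,"z": 0,"rx": 0,"ry": 0,"rz": 0},{"x": 0,"y": 0,"z": 0,"rx": 0,"ry": 0,"rz": 0},{"x": 0,"y": 0,"z": 0,"rx": 0,"ry": 0,"rz": 0}]' --claw 0

```text
time: 23.35
tool_pos: [0.4383, 0.2831, 0.0623]
eef_rot: [0.0, 0.707, 0.707, 0.001]
contact_force: [-1.2, -0.6, 6.2]
grip_width: 0.0443
gripper_force: 60.2
```

Emit:
jog_arm --series '[{"x": 0,"y": 0,"z": -0.03,"rx": 0,"ry": 0,"rz": 0},{"x": 0,"y": 0,"z": -0.045,"rx": 0,"ry": 0,"rz": 0},{"x": 0,"y": 0,"z": -0.045,"rx": 0,"ry": 0,"rz": 0},{"x": 0,"y": 0,"z": -0.045,"rx": 0,"ry": 0,"rz": 0},{"x": -0.025,"y": 0.021,"z": -0.025,"rx": 0,"ry": 0,"rz": 0},{"x": -0.03,"y": 0.025,"z": 0,"rx": 0,"ry": 0,"rz": 0},{"x": -0.033,"y": 0.025,"z": 0,"rx": 0,"ry": 0,"rz": 0},{"x": -0.033,"y": 0.025,"z": 0,"rx": 0,"ry": 0,"rz": 0},{"x": -0.033,"y": 0.025,"z": 0,"rx": 0,"ry": 0,"rz": 0},{"x": -0.033,"y": 0.025,"z": 0,"rx": 0,"ry": 0,"rz": 0}]'

```text
time: 24.35
tool_pos: [0.5841, 0.0938, 0.2513]
eef_rot: [0.0, 0.707, 0.707, -0.0]
contact_force: [0.7, 1.6, -2.1]
grip_width: 0.0445
gripper_force: 62.3
```

Emit:
jog_arm --series '[{"x": -0.03,"y": 0.025,"z": 0,"rx": 0,"ry": 0,"rz": 0},{"x": -0.022,"y": 0.0197,"z": 0,"rx": 0,"ry": 0,"rz": 0},{"x": 0,"y": 0,"z": 0,"rx": 0,"ry": 0,"rz": 0},{"x": 0,"y": 0,"z": 0,"rx": 0,"ry": 0,"rz": 0}]'

```text
time: 24.75
tool_pos: [0.628, 0.043, 0.2507]
eef_rot: [-0.0, 0.708, 0.706, -0.0]
contact_force: [-0.5, 1.5, -2.4]
grip_width: 0.044
gripper_force: 62.3
```

Emit:
jog_arm --series '[{"x": 0.001,"y": 0.0005,"z": 0.02,"rx": 0,"ry": 0,"rz": 0},{"x": 0,"y": 0,"z": 0.03,"rx": 0,"ry": 0,"rz": 0},{"x": 0,"y": 0,"z": 0.025,"rx": 0,"ry": 0,"rz": 0},{"x": 0,"y": 0,"z": 0.01,"rx": 0,"ry": 0,"rz": 0},{"x": 0,"y": 0,"z": 0.007,"rx": 0,"ry": 0,"rz": 0},{"x": 0,"y": 0,"z": 0,"rx": 0,"ry": 0,"rz": 0},{"x": 0,"y": 0,"z": 0,"rx": 0,"ry": 0,"rz": 0}]'

```text
time: 25.45
tool_pos: [0.6295, 0.0453, 0.1601]
eef_rot: [0.0, 0.707, 0.707, 0.001]
contact_force: [0.1, -0.7, -1.1]
grip_width: 0.0444
gripper_force: 62.3
```

Emit:
jog_arm --series '[{"x": 0,"y": 0,"z": 0,"rx": 0,"ry": 0,"rz": 0},{"x": 0,"y": 0,"z": 0,"rx": 0,"ry": 0,"rz": 0},{"x": 0,"y": 0,"z": 0,"rx": 0,"ry": 0,"rz": 0},{"x": 0,"y": 0,"z": 0,"rx": 0,"ry": 0,"rz": 0},{"x": 0,"y": 0,"z": -0.02,"rx": 0,"ry": 0,"rz": 0},{"x": 0,"y": 0,"z": -0.04,"rx": 0,"ry": 0,"rz": 0},{"x": 0,"y": 0,"z": -0.03,"rx": 0,"ry": 0,"rz": 0}]' --claw 0.85

```text
time: 26.15
tool_pos: [0.6291, 0.0449, 0.2507]
eef_rot: [0.0, 0.707, 0.707, 0.001]
contact_force: [0.9, -0.7, -0.8]
grip_width: 0.073
gripper_force: 0.0
```

Emit:
jog_arm --series '[{"x": 0.035,"y": -0.022,"z": 0,"rx": 0,"ry": 0,"rz": 0},{"x": 0.04,"y": -0.024,"z": 0,"rx": 0,"ry": 0,"rz": 0},{"x": 0.04,"y": -0.024,"z": 0,"rx": 0,"ry": 0,"rz": 0},{"x": 0.04,"y": -0.024,"z": 0,"rx": 0,"ry": 0,"rz": 0},{"x": 0.04,"y": -0.024,"z": 0,"rx": 0,"ry": 0,"rz": 0},{"x": 0.04,"y": -0.024,"z": 0,"rx": 0,"ry": 0,"rz": 0},{"x": 0.04,"y": -0.024,"z": 0.02,"rx": 0,"ry": 0,"rz": 0},{"x": 0.04,"y": -0.024,"z": 0.03,"rx": 0,"ry": 0,"rz": 0},{"x": 0,"y": 0,"z": 0,"rx": 0,"ry": 0,"rz": 0},{"x": 0,"y": 0,"z": 0,"rx": 0,"ry": 0,"rz": 0}]'

```text
time: 27.15
tool_pos: [0.4405, 0.356, 0.2017]
eef_rot: [-0.0, 0.706, 0.708, -0.001]
contact_force: [0.7, -0.7, 0.8]
grip_width: 0.0725
gripper_force: 0.0
```

```bash
python3 caps.py w11
```

```text
w11 [0.4405 0.356  0.2017] [-0.     0.706  0.708 -0.001] j [-0.43  0.71 -0.57  1.78  0.51  0.81 -1.25] t 27.15
  px (np.float64(308.0), np.float64(174.5)) wh 59 60 fill 0.78  xy [0.4315 0.3701]
```

Emit:
jog_arm --series '[{"x": 0.0143,"y": -0.009,"z": 0.02,"rx": 0,"ry": 0,"rz": 0},{"x": 0,"y": 0,"z": 0.04,"rx": 0,"ry": 0,"rz": 0},{"x": 0,"y": 0,"z": 0.04,"rx": 0,"ry": 0,"rz": 0},{"x": 0,"y": 0,"z": 0.025,"rx": 0,"ry": 0,"rz": 0},{"x": 0,"y": 0,"z": 0.016,"rx": 0,"ry": 0,"rz": 0},{"x": 0,"y": 0,"z": 0,"rx": 0,"ry": 0,"rz": 0},{"x": 0,"y": 0,"z": 0,"rx": 0,"ry": 0,"rz": 0}]'

```text
time: 27.9
tool_pos: [0.4341, 0.3687, 0.0618]
eef_rot: [0.0, 0.708, 0.706, 0.001]
contact_force: [0.4, -0.3, -0.1]
grip_width: 0.0725
gripper_force: 0.0
```

Emit:
jog_arm --series '[{"x": 0,"y": 0,"z": 0,"rx": 0,"ry": 0,"rz": 0},{"x": 0,"y": 0,"z": 0,"rx": 0,"ry": 0,"rz": 0},{"x": 0,"y": 0,"z": 0,"rx": 0,"ry": 0,"rz": 0},{"x": 0,"y": 0,"z": 0,"rx": 0,"ry": 0,"rz": 0},{"x": 0,"y": 0,"z": 0,"rx": 0,"ry": 0,"rz": 0},{"x": 0,"y": 0,"z": 0,"rx": 0,"ry": 0,"rz": 0}]' --claw 0

```text
time: 28.5
tool_pos: [0.4333, 0.37, 0.0627]
eef_rot: [0.0, 0.707, 0.707, 0.001]
contact_force: [-0.9, -0.5, 5.5]
grip_width: 0.0445
gripper_force: 60.2
```

Emit:
jog_arm --series '[{"x": 0,"y": 0,"z": -0.03,"rx": 0,"ry": 0,"rz": 0},{"x": 0,"y": 0,"z": -0.045,"rx": 0,"ry": 0,"rz": 0},{"x": 0,"y": 0,"z": -0.045,"rx": 0,"ry": 0,"rz": 0},{"x": 0,"y": 0,"z": -0.045,"rx": 0,"ry": 0,"rz": 0},{"x": -0.02,"y": 0.01,"z": -0.035,"rx": 0,"ry": 0,"rz": 0},{"x": -0.035,"y": 0.0175,"z": 0,"rx": 0,"ry": 0,"rz": 0},{"x": -0.04,"y": 0.02,"z": 0,"rx": 0,"ry": 0,"rz": 0},{"x": -0.04,"y": 0.02,"z": 0,"rx": 0,"ry": 0,"rz": 0},{"x": -0.04,"y": 0.02,"z": 0,"rx": 0,"ry": 0,"rz": 0},{"x": -0.04,"y": 0.02,"z": 0,"rx": 0,"ry": 0,"rz": 0}]'

```text
time: 29.5
tool_pos: [0.5405, 0.1524, 0.2618]
eef_rot: [0.0, 0.707, 0.707, 0.0]
contact_force: [0.6, 0.4, -1.0]
grip_width: 0.0443
gripper_force: 61.9
```

Emit:
jog_arm --series '[{"x": -0.04,"y": 0.02,"z": 0,"rx": 0,"ry": 0,"rz": 0},{"x": -0.04,"y": 0.02,"z": 0,"rx": 0,"ry": 0,"rz": 0},{"x": -0.04,"y": 0.02,"z": 0,"rx": 0,"ry": 0,"rz": 0},{"x": -0.035,"y": 0.018,"z": 0,"rx": 0,"ry": 0,"rz": 0},{"x": -0.02,"y": 0.01,"z": 0,"rx": 0,"ry": 0,"rz": 0},{"x": 0,"y": 0,"z": 0,"rx": 0,"ry": 0,"rz": 0},{"x": 0,"y": 0,"z": 0,"rx": 0,"ry": 0,"rz": 0}]'

```text
time: 30.2
tool_pos: [0.6276, -0.0207, 0.2613]
eef_rot: [-0.0, 0.708, 0.707, 0.0]
contact_force: [-0.4, 0.7, -1.0]
grip_width: 0.0441
gripper_force: 61.9
```

Emit:
jog_arm --series '[{"x": 0.0005,"y": 0.001,"z": 0.02,"rx": 0,"ry": 0,"rz": 0},{"x": 0,"y": 0,"z": 0.035,"rx": 0,"ry": 0,"rz": 0},{"x": 0,"y": 0,"z": 0.03,"rx": 0,"ry": 0,"rz": 0},{"x": 0,"y": 0,"z": 0.01,"rx": 0,"ry": 0,"rz": 0},{"x": 0,"y": 0,"z": 0.0065,"rx": 0,"ry": 0,"rz": 0},{"x": 0,"y": 0,"z": 0,"rx": 0,"ry": 0,"rz": 0},{"x": 0,"y": 0,"z": 0,"rx": 0,"ry": 0,"rz": 0}]'

```text
time: 30.9
tool_pos: [0.63, -0.0194, 0.1611]
eef_rot: [0.001, 0.707, 0.707, 0.001]
contact_force: [-0.2, -0.5, 0.3]
grip_width: 0.0442
gripper_force: 61.9
```

Emit:
jog_arm --series '[{"x": 0,"y": 0,"z": 0,"rx": 0,"ry": 0,"rz": 0},{"x": 0,"y": 0,"z": 0,"rx": 0,"ry": 0,"rz": 0},{"x": 0,"y": 0,"z": 0,"rx": 0,"ry": 0,"rz": 0},{"x": 0,"y": 0,"z": 0,"rx": 0,"ry": 0,"rz": 0},{"x": 0,"y": 0,"z": -0.02,"rx": 0,"ry": 0,"rz": 0},{"x": 0,"y": 0,"z": -0.04,"rx": 0,"ry": 0,"rz": 0},{"x": 0,"y": 0,"z": -0.03,"rx": 0,"ry": 0,"rz": 0},{"x": -0.025,"y": -0.02,"z": 0,"rx": 0,"ry": 0,"rz": 0},{"x": -0.035,"y": -0.028,"z": 0,"rx": 0,"ry": 0,"rz": 0},{"x": -0.037,"y": -0.03,"z": 0,"rx": 0,"ry": 0,"rz": 0}]' --claw 0.85

```text
time: 31.9
tool_pos: [0.5506, -0.1173, 0.2501]
eef_rot: [0.0, 0.707, 0.708, 0.001]
contact_force: [-0.6, -1.1, 0.1]
grip_width: 0.0725
gripper_force: 0.0
```

Emit:
jog_arm --series '[{"x": -0.037,"y": -0.03,"z": 0,"rx": 0,"ry": 0,"rz": 0},{"x": -0.037,"y": -0.03,"z": 0,"rx": 0,"ry": 0,"rz": 0},{"x": -0.037,"y": -0.03,"z": 0,"rx": 0,"ry": 0,"rz": 0},{"x": -0.037,"y": -0.03,"z": 0.02,"rx": 0,"ry": 0,"rz": 0},{"x": -0.035,"y": -0.025,"z": 0.03,"rx": 0,"ry": 0,"rz": 0},{"x": 0,"y": 0,"z": 0,"rx": 0,"ry": 0,"rz": 0},{"x": 0,"y": 0,"z": 0,"rx": 0,"ry": 0,"rz": 0}]'

```text
time: 32.6
tool_pos: [0.4073, -0.2979, 0.2012]
eef_rot: [-0.001, 0.708, 0.706, -0.0]
contact_force: [1.0, 1.4, -0.2]
grip_width: 0.0725
gripper_force: 0.0
```

```bash
python3 caps.py w12
```

```text
w12 [ 0.4073 -0.2979  0.2012] [-0.001  0.708  0.706 -0.   ] j [ 0.94  0.66 -0.64  1.95  0.59  0.72 -0.06] t 32.6
  px (np.float64(309.0), np.float64(201.5)) wh 57 60 fill 0.78  xy [ 0.399  -0.3063]
```

Emit:
jog_arm --series '[{"x": -0.0084,"y": -0.008,"z": 0.02,"rx": 0,"ry": 0,"rz": 0},{"x": 0,"y": 0,"z": 0.04,"rx": 0,"ry": 0,"rz": 0},{"x": 0,"y": 0,"z": 0.04,"rx": 0,"ry": 0,"rz": 0},{"x": 0,"y": 0,"z": 0.025,"rx": 0,"ry": 0,"rz": 0},{"x": 0,"y": 0,"z": 0.015,"rx": 0,"ry": 0,"rz": 0},{"x": 0,"y": 0,"z": 0,"rx": 0,"ry": 0,"rz": 0},{"x": 0,"y": 0,"z": 0,"rx": 0,"ry": 0,"rz": 0}]'

```text
time: 33.35
tool_pos: [0.402, -0.3047, 0.0625]
eef_rot: [0.001, 0.706, 0.708, 0.001]
contact_force: [-0.9, -0.7, -0.3]
grip_width: 0.0726
gripper_force: 0.0
```

Emit:
jog_arm --series '[{"x": 0,"y": 0,"z": 0,"rx": 0,"ry": 0,"rz": 0},{"x": 0,"y": 0,"z": 0,"rx": 0,"ry": 0,"rz": 0},{"x": 0,"y": 0,"z": 0,"rx": 0,"ry": 0,"rz": 0},{"x": 0,"y": 0,"z": 0,"rx": 0,"ry": 0,"rz": 0},{"x": 0,"y": 0,"z": 0,"rx": 0,"ry": 0,"rz": 0},{"x": 0,"y": 0,"z": 0,"rx": 0,"ry": 0,"rz": 0}]' --claw 0

```text
time: 33.95
tool_pos: [0.4009, -0.3059, 0.0631]
eef_rot: [0.001, 0.707, 0.707, 0.0]
contact_force: [-1.3, 0.7, 7.6]
grip_width: 0.0441
gripper_force: 60.0
```

Emit:
jog_arm --series '[{"x": 0,"y": 0,"z": -0.03,"rx": 0,"ry": 0,"rz": 0},{"x": 0,"y": 0,"z": -0.045,"rx": 0,"ry": 0,"rz": 0},{"x": 0,"y": 0,"z": -0.045,"rx": 0,"ry": 0,"rz": 0},{"x": 0,"y": 0,"z": -0.045,"rx": 0,"ry": 0,"rz": 0},{"x": 0.02,"y": 0.02,"z": -0.03,"rx": 0,"ry": 0,"rz": 0},{"x": 0.03,"y": 0.031,"z": 0,"rx": 0,"ry": 0,"rz": 0},{"x": 0.03,"y": 0.031,"z": 0,"rx": 0,"ry": 0,"rz": 0},{"x": 0.03,"y": 0.031,"z": 0,"rx": 0,"ry": 0,"rz": 0},{"x": 0.03,"y": 0.031,"z": 0,"rx": 0,"ry": 0,"rz": 0},{"x": 0.03,"y": 0.031,"z": 0,"rx": 0,"ry": 0,"rz": 0}]'

```text
time: 34.95
tool_pos: [0.5758, -0.1346, 0.2573]
eef_rot: [0.0, 0.707, 0.707, -0.0]
contact_force: [-0.3, -1.2, -1.2]
grip_width: 0.0443
gripper_force: 62.0
```

Emit:
jog_arm --series '[{"x": 0.03,"y": 0.031,"z": 0,"rx": 0,"ry": 0,"rz": 0},{"x": 0.022,"y": 0.022,"z": 0,"rx": 0,"ry": 0,"rz": 0},{"x": 0,"y": 0,"z": 0,"rx": 0,"ry": 0,"rz": 0},{"x": 0,"y": 0,"z": 0,"rx": 0,"ry": 0,"rz": 0}]'

```text
time: 35.35
tool_pos: [0.6278, -0.0832, 0.2567]
eef_rot: [-0.0, 0.707, 0.708, -0.0]
contact_force: [-0.1, -1.1, -1.5]
grip_width: 0.0444
gripper_force: 61.9
```

Emit:
jog_arm --series '[{"x": -0.0005,"y": 0.001,"z": 0.02,"rx": 0,"ry": 0,"rz": 0},{"x": 0,"y": 0,"z": 0.035,"rx": 0,"ry": 0,"rz": 0},{"x": 0,"y": 0,"z": 0.025,"rx": 0,"ry": 0,"rz": 0},{"x": 0,"y": 0,"z": 0.01,"rx": 0,"ry": 0,"rz": 0},{"x": 0,"y": 0,"z": 0.0065,"rx": 0,"ry": 0,"rz": 0},{"x": 0,"y": 0,"z": 0,"rx": 0,"ry": 0,"rz": 0},{"x": 0,"y": 0,"z": 0,"rx": 0,"ry": 0,"rz": 0}]'

```text
time: 36.05
tool_pos: [0.6299, -0.0844, 0.1615]
eef_rot: [0.001, 0.707, 0.707, 0.001]
contact_force: [-0.4, -0.1, -0.7]
grip_width: 0.0443
gripper_force: 62.1
```

Emit:
jog_arm --series '[{"x": 0,"y": 0,"z": 0,"rx": 0,"ry": 0,"rz": 0},{"x": 0,"y": 0,"z": 0,"rx": 0,"ry": 0,"rz": 0},{"x": 0,"y": 0,"z": 0,"rx": 0,"ry": 0,"rz": 0},{"x": 0,"y": 0,"z": 0,"rx": 0,"ry": 0,"rz": 0},{"x": 0,"y": 0,"z": -0.02,"rx": 0,"ry": 0,"rz": 0},{"x": 0,"y": 0,"z": -0.04,"rx": 0,"ry": 0,"rz": 0},{"x": 0,"y": 0,"z": -0.04,"rx": 0,"ry": 0,"rz": 0},{"x": 0,"y": -0.02,"z": -0.04,"rx": 0,"ry": 0,"rz": 0},{"x": 0,"y": -0.03,"z": -0.03,"rx": 0,"ry": 0,"rz": 0},{"x": 0,"y": -0.03,"z": -0.03,"rx": 0,"ry": 0,"rz": 0}]' --claw 0.85

```text
time: 37.05
tool_pos: [0.5484, -0.0838, 0.3616]
eef_rot: [0.0, 0.707, 0.707, 0.0]
contact_force: [0.5, 0.7, 0.9]
grip_width: 0.0721
gripper_force: 0.0
```

Emit:
jog_arm --series '[{"x": 0,"y": -0.03,"z": -0.03,"rx": 0,"ry": 0,"rz": 0},{"x": 0,"y": -0.01,"z": 0,"rx": 0,"ry": 0,"rz": 0},{"x": 0,"y": 0,"z": 0,"rx": 0,"ry": 0,"rz": 0},{"x": 0,"y": 0,"z": 0,"rx": 0,"ry": 0,"rz": 0}]'

```text
time: 37.45
tool_pos: [0.5093, -0.0845, 0.3894]
eef_rot: [-0.0, 0.707, 0.707, -0.0]
contact_force: [0.7, -0.5, -0.0]
grip_width: 0.0725
gripper_force: 0.0
```

```bash
python3 caps.py w13 .095; python3 -c "
from h import *
im,s=shot('wrist','w13b'); np.savez('w13.npz',p=s['tool_pos'],q=s['eef_rot'])"
```

```text
w13 [ 0.5093 -0.0845  0.3894] [-0.     0.707  0.707 -0.   ] j [ 0.56  0.46 -0.76  1.65  0.34  1.18 -0.28] t 37.45
  px (np.float64(624.0), np.float64(74.5)) wh 31 16 fill 0.77 touch xy [0.8199 0.0146]
  px (np.float64(532.0), np.float64(107.5)) wh 33 70 fill 0.65  xy [ 0.7317 -0.0176]
  px (np.float64(360.0), np.float64(122.5)) wh 23 84 fill 0.88  xy [ 0.5528 -0.0326]
  px (np.float64(603.5), np.float64(101.0)) wh 52 15 fill 0.78  xy [ 0.8048 -0.0112]
```

View pics/w13b.png

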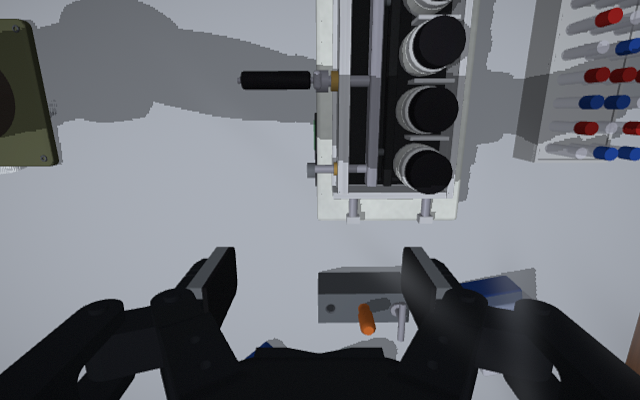

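All jars stand in their bays: caps at (440,42), (427,108) and (422,168), plus one at the image edge (430,3). The crank handle spans (240–310, 80) and the block is undisturbed. Now the crank geometry.

Run:
```python
from h import *
f=np.load("w13.npz"); W=cam("wrist",dict(tool_pos=f["p"],eef_rot=f["q"]))
g=cv2.imread("pics/w13b.png").max(2)
m=(g[60:100,225:318]<60).astype(np.uint8); n,_,st,c=cv2.connectedComponentsWithStats(m); i=1+st[1:,4].argmax(); st=st[i]; print(st+[225,60,0,0,0])
hc=(225+st[0]+st[2]/2-.5,60+st[1]+st[3]/2-.5); print("handle",hc,plane(W,*hc,.155))
for z in(.12,.16): print("rod",plane(W,360,79.5,z))
im,_=shot("scene","sc5"); 
gs=im.max(2); C=cam("scene"); u,v=proj(C,plane(W,*hc,.155)); print("exp scene",u,v)
x0,y0=int(u)-25,int(v)-20; m=(gs[y0:y0+40,x0:x0+50]<60).astype(np.uint8); n,_,S,c=cv2.connectedComponentsWithStats(m)
for i in range(1,n):
    if S[i,4]>25: print(S[i],c[i]+[x0,y0]); 
    if S[i,4]>25: print(tri(W,hc,C,c[i]+[x0,y0]))
```

```text
[ 240   71   71   19 1283]
handle (np.float64(275.0), np.float64(80.0)) [0.46422101 0.01045842 0.155     ]
rod [0.55600371 0.01357891 0.12      ]
rod [0.55138078 0.01041204 0.16      ]
exp scene 299.33340360024334 189.12297633007802
[ 16  14  22  11 110] [300.25454545 187.97272727]
(array([0.466021  , 0.0107393 , 0.16009717]), np.float64(0.002695497652934815))
```

Emit:
jog_arm --series '[{"x": 0,"y": 0,"z": 0,"rx": 0,"ry": 0,"rz": 0.1428},{"x": 0,"y": 0,"z": 0,"rx": 0,"ry": 0,"rz": 0.1428},{"x": 0,"y": 0,"z": 0,"rx": 0,"ry": 0,"rz": 0.1428},{"x": 0,"y": 0,"z": 0,"rx": 0,"ry": 0,"rz": 0.1428},{"x": 0,"y": 0,"z": 0,"rx": 0,"ry": 0,"rz": 0.1428},{"x": 0,"y": 0,"z": 0,"rx": 0,"ry": 0,"rz": 0.1428},{"x": 0,"y": 0,"z": 0,"rx": 0,"ry": 0,"rz": 0.1428},{"x": 0,"y": 0,"z": 0,"rx": 0,"ry": 0,"rz": 0.1428},{"x": 0,"y": 0,"z": 0,"rx": 0,"ry": 0,"rz": 0.1428},{"x": 0,"y": 0,"z": 0,"rx": 0,"ry": 0,"rz": 0.1428}]' --claw 0.6

```text
time: 38.6
tool_pos: [0.5096, -0.0839, 0.3892]
eef_rot: [-0.0, 0.998, 0.069, -0.001]
contact_force: [0.1, 0.6, -0.3]
grip_width: 0.0512
gripper_force: 0.0
```

Emit:
jog_arm --series '[{"x": 0,"y": 0,"z": 0,"rx": 0,"ry": 0,"rz": 0.1428},{"x": -0.015,"y": -0.024,"z": 0.03,"rx": 0,"ry": 0,"rz": 0},{"x": -0.015,"y": -0.024,"z": 0.035,"rx": 0,"ry": 0,"rz": 0},{"x": -0.015,"y": -0.024,"z": 0.035,"rx": 0,"ry": 0,"rz": 0},{"x": -0.015,"y": -0.023,"z": 0.035,"rx": 0,"ry": 0,"rz": 0},{"x": 0,"y": 0,"z": 0,"rx": 0,"ry": 0,"rz": 0},{"x": 0,"y": 0,"z": 0,"rx": 0,"ry": 0,"rz": 0}]'

```text
time: 39.3
tool_pos: [0.4491, 0.0116, 0.2542]
eef_rot: [0.0, 1.0, 0.001, -0.001]
contact_force: [-0.0, 1.2, 0.4]
grip_width: 0.0511
gripper_force: 0.0
```

Run:
```python
from h import *
im,s=shot("wrist","w14"); C=cam("wrist",s); print(np.round(s["tool_pos"],4),np.round(s["joint_positions"],2),s["time"],s["eef_rot"])
g=im.max(2); a,b=proj(C,[.43,.0106,.16]),proj(C,[.50,.0106,.16]); print(a,b)
m=cv2.morphologyEx((g<70).astype(np.uint8),cv2.MORPH_OPEN,np.ones((3,3)))
for f in (0,.25,.5,.75,1):
    u,v=np.array(b)*(1-f)+np.array(a)*f; v=int(round(v))
    if v>=400: continue
    xs=np.flatnonzero(m[v,int(u)-40:int(u)+40])+int(u)-40
    if len(xs): c=(xs.min()+xs.max())/2; print(v,round(u,1),xs.min(),xs.max(),np.round(plane(C,c,v,.16),4))
```

```text
[0.4491 0.0116 0.2542] [ 0.1   0.46 -0.34  2.05  0.24  0.67 -1.96] 39.3 [ 1.56989664e-05  9.99998784e-01  1.01376285e-03 -1.18515945e-03]
(np.float64(319.45930657185164), np.float64(231.9683605903175)) (np.float64(319.62280257650053), np.float64(132.91544624295577))
133 319.6 309 330 [0.4999 0.0107 0.16  ]
158 319.6 307 333 [0.4833 0.0103 0.16  ]
182 319.5 308 332 [0.4667 0.0103 0.16  ]
207 319.5 308 323 [0.4487 0.0134 0.16  ]
232 319.5 310 330 [0.43   0.0102 0.16  ]
```

Emit:
jog_arm --series '[{"x": 0.001,"y": 0.001,"z": 0.03,"rx": 0,"ry": 0,"rz": 0},{"x": 0,"y": 0,"z": 0.03,"rx": 0,"ry": 0,"rz": 0},{"x": 0,"y": 0,"z": 0.025,"rx": 0,"ry": 0,"rz": 0},{"x": 0,"y": 0,"z": 0.015,"rx": 0,"ry": 0,"rz": 0},{"x": 0,"y": 0,"z": 0.002,"rx": 0,"ry": 0,"rz": 0},{"x": 0,"y": 0,"z": 0,"rx": 0,"ry": 0,"rz": 0}]'

```text
time: 39.95
tool_pos: [0.4515, 0.0094, 0.1536]
eef_rot: [0.0, 1.0, -0.001, 0.001]
contact_force: [0.2, 0.7, -0.3]
grip_width: 0.0512
gripper_force: 0.0
```

Emit:
jog_arm --series '[{"x": 0,"y": 0,"z": 0,"rx": 0,"ry": 0,"rz": 0},{"x": 0,"y": 0,"z": 0,"rx": 0,"ry": 0,"rz": 0},{"x": 0,"y": 0,"z": 0,"rx": 0,"ry": 0,"rz": 0},{"x": 0,"y": 0,"z": 0,"rx": 0,"ry": 0,"rz": 0},{"x": 0,"y": 0,"z": 0,"rx": 0,"ry": 0,"rz": 0},{"x": 0,"y": 0,"z": 0,"rx": 0,"ry": 0,"rz": 0}]' --claw 0

```text
time: 40.55
tool_pos: [0.4509, 0.0099, 0.1538]
eef_rot: [0.0, 1.0, -0.0, 0.001]
contact_force: [-0.2, -1.2, 7.4]
grip_width: 0.0162
gripper_force: 58.6
```

Emit:
jog_arm --series '[{"x": 0,"y": 0.0117,"z": 0.0024,"rx": 0,"ry": 0,"rz": 0},{"x": 0,"y": 0.012,"z": 0.007,"rx": 0,"ry": 0,"rz": 0},{"x": 0,"y": 0.0089,"z": 0.0106,"rx": 0,"ry": 0,"rz": 0},{"x": 0,"y": 0.0048,"z": 0.0131,"rx": 0,"ry": 0,"rz": 0},{"x": 0,"y": 0,"z": 0.0138,"rx": 0,"ry": 0,"rz": 0},{"x": 0,"y": -0.0048,"z": 0.0131,"rx": 0,"ry": 0,"rz": 0}]'

```text
time: 41.15
tool_pos: [0.4512, -0.0227, 0.0924]
eef_rot: [-0.0, 1.0, -0.0, 0.001]
contact_force: [1.1, 3.9, 4.8]
grip_width: 0.0164
gripper_force: 59.2
```

Emit:
jog_arm --series '[{"x": 0,"y": -0.0089,"z": 0.0106,"rx": 0,"ry": 0,"rz": 0},{"x": 0,"y": -0.012,"z": 0.007,"rx": 0,"ry": 0,"rz": 0},{"x": 0,"y": -0.0137,"z": 0.0024,"rx": 0,"ry": 0,"rz": 0}]'

```text
time: 41.45
tool_pos: [0.4514, 0.0123, 0.0729]
eef_rot: [-0.0, 1.0, -0.0, 0.001]
contact_force: [0.2, -3.2, 21.0]
grip_width: 0.0163
gripper_force: 60.9
```

Emit:
jog_arm --series '[{"x": 0,"y": -0.0137,"z": -0.005,"rx": 0,"ry": 0,"rz": 0},{"x": 0,"y": -0.012,"z": -0.007,"rx": 0,"ry": 0,"rz": 0},{"x": 0,"y": -0.0089,"z": -0.0106,"rx": 0,"ry": 0,"rz": 0},{"x": 0,"y": -0.0048,"z": -0.0131,"rx": 0,"ry": 0,"rz": 0},{"x": 0,"y": 0,"z": -0.0138,"rx": 0,"ry": 0,"rz": 0}]'

```text
time: 41.95
tool_pos: [0.4508, 0.0518, 0.123]
eef_rot: [0.0, 1.0, 0.0, 0.0]
contact_force: [4.0, -4.8, -4.8]
grip_width: 0.0161
gripper_force: 58.9
```

Emit:
jog_arm --series '[{"x": 0,"y": 0.0048,"z": -0.0131,"rx": 0,"ry": 0,"rz": 0},{"x": 0,"y": 0.0089,"z": -0.0106,"rx": 0,"ry": 0,"rz": 0},{"x": 0,"y": 0.012,"z": -0.007,"rx": 0,"ry": 0,"rz": 0},{"x": 0,"y": 0.0137,"z": -0.0024,"rx": 0,"ry": 0,"rz": 0}]'

```text
time: 42.35
tool_pos: [0.4512, 0.0118, 0.1557]
eef_rot: [-0.0, 1.0, 0.0, 0.001]
contact_force: [6.6, 2.1, -19.3]
grip_width: 0.0157
gripper_force: 58.7
```

Emit:
jog_arm --series '[{"x": 0,"y": 0.0137,"z": 0.0039,"rx": 0,"ry": 0,"rz": 0},{"x": 0,"y": 0.012,"z": 0.007,"rx": 0,"ry": 0,"rz": 0},{"x": 0,"y": 0.0089,"z": 0.0106,"rx": 0,"ry": 0,"rz": 0},{"x": 0,"y": 0.0048,"z": 0.0131,"rx": 0,"ry": 0,"rz": 0},{"x": 0,"y": 0,"z": 0.0138,"rx": 0,"ry": 0,"rz": 0}]'

```text
time: 42.85
tool_pos: [0.4511, -0.0284, 0.1066]
eef_rot: [0.0, 1.0, -0.001, 0.001]
contact_force: [3.6, 2.2, 3.0]
grip_width: 0.0161
gripper_force: 61.2
```

Emit:
jog_arm --series '[{"x": 0,"y": -0.0048,"z": 0.0131,"rx": 0,"ry": 0,"rz": 0},{"x": 0,"y": -0.0089,"z": 0.0106,"rx": 0,"ry": 0,"rz": 0},{"x": 0,"y": -0.012,"z": 0.007,"rx": 0,"ry": 0,"rz": 0},{"x": 0,"y": -0.0137,"z": 0.0024,"rx": 0,"ry": 0,"rz": 0}]'

```text
time: 43.25
tool_pos: [0.4512, 0.0115, 0.0736]
eef_rot: [0.0, 1.0, -0.001, 0.001]
contact_force: [3.1, -2.3, 13.2]
grip_width: 0.0163
gripper_force: 62.3
```

Emit:
jog_arm --series '[{"x": 0,"y": -0.0137,"z": -0.003,"rx": 0,"ry": 0,"rz": 0},{"x": 0,"y": -0.012,"z": -0.007,"rx": 0,"ry": 0,"rz": 0},{"x": 0,"y": -0.0089,"z": -0.0106,"rx": 0,"ry": 0,"rz": 0},{"x": 0,"y": -0.0048,"z": -0.0131,"rx": 0,"ry": 0,"rz": 0},{"x": 0,"y": 0,"z": -0.0138,"rx": 0,"ry": 0,"rz": 0}]'

```text
time: 43.75
tool_pos: [0.4508, 0.0519, 0.1219]
eef_rot: [-0.0, 1.0, 0.0, 0.0]
contact_force: [5.9, -4.2, -4.8]
grip_width: 0.0159
gripper_force: 60.5
```

Emit:
jog_arm --series '[{"x": 0,"y": 0.0048,"z": -0.0131,"rx": 0,"ry": 0,"rz": 0},{"x": 0,"y": 0.0089,"z": -0.0106,"rx": 0,"ry": 0,"rz": 0},{"x": 0,"y": 0.012,"z": -0.007,"rx": 0,"ry": 0,"rz": 0},{"x": 0,"y": 0.0137,"z": -0.0024,"rx": 0,"ry": 0,"rz": 0}]'

```text
time: 44.15
tool_pos: [0.4511, 0.0123, 0.155]
eef_rot: [-0.001, 1.0, 0.001, 0.001]
contact_force: [6.0, 3.0, -11.4]
grip_width: 0.0159
gripper_force: 59.8
```

Emit:
jog_arm --series '[{"x": 0,"y": 0.0137,"z": 0.003,"rx": 0,"ry": 0,"rz": 0},{"x": 0,"y": 0.012,"z": 0.007,"rx": 0,"ry": 0,"rz": 0},{"x": 0,"y": 0.001,"z": 0.001,"rx": 0,"ry": 0,"rz": 0},{"x": 0,"y": 0,"z": 0,"rx": 0,"ry": 0,"rz": 0},{"x": 0,"y": 0,"z": 0,"rx": 0,"ry": 0,"rz": 0}]'

```text
time: 44.65
tool_pos: [0.451, -0.0156, 0.1437]
eef_rot: [0.0, 1.0, -0.001, 0.001]
contact_force: [4.8, -3.0, -0.1]
grip_width: 0.0159
gripper_force: 61.0
```

Crank position matches about 43° past two turns, so q ≈ 13.3. Release, back off upward, and verify.

Emit:
jog_arm --series '[{"x": 0,"y": 0,"z": 0,"rx": 0,"ry": 0,"rz": 0},{"x": 0,"y": 0,"z": 0,"rx": 0,"ry": 0,"rz": 0},{"x": 0,"y": 0,"z": 0,"rx": 0,"ry": 0,"rz": 0},{"x": 0,"y": 0,"z": 0,"rx": 0,"ry": 0,"rz": 0},{"x": 0,"y": 0,"z": -0.02,"rx": 0,"ry": 0,"rz": 0},{"x": 0,"y": 0,"z": -0.04,"rx": 0,"ry": 0,"rz": 0},{"x": 0,"y": 0,"z": -0.045,"rx": 0,"ry": 0,"rz": 0},{"x": 0.02,"y": 0,"z": -0.045,"rx": 0,"ry": 0,"rz": 0},{"x": 0.03,"y": -0.01,"z": -0.045,"rx": 0,"ry": 0,"rz": 0},{"x": 0.03,"y": -0.02,"z": -0.045,"rx": 0,"ry": 0,"rz": 0}]' --claw 0.6

```text
time: 45.65
tool_pos: [0.5235, 0.0101, 0.376]
eef_rot: [0.001, 1.0, -0.002, 0.0]
contact_force: [1.1, 0.7, -1.0]
grip_width: 0.0512
gripper_force: 0.0
```

Emit:
jog_arm --series '[{"x": 0.02,"y": -0.01,"z": -0.03,"rx": 0,"ry": 0,"rz": 0},{"x": 0,"y": 0,"z": 0,"rx": 0,"ry": 0,"rz": 0},{"x": 0,"y": 0,"z": 0,"rx": 0,"ry": 0,"rz": 0}]'

```text
time: 45.95
tool_pos: [0.5429, 0.0217, 0.4033]
eef_rot: [0.0, 1.0, 0.0, -0.001]
contact_force: [-0.7, -0.4, -0.1]
grip_width: 0.0511
gripper_force: 0.0
```

Run:
```python
from h import *
im,s=shot("wrist","w15"); print(np.round(s["tool_pos"],4),np.round(s["joint_positions"],2),s["time"])
np.savez("w15.npz",p=s["tool_pos"],q=s["eef_rot"]); shot("side","sd15"); shot("scene","sc15")
a=cv2.imread("pics/w15.png"); b=cv2.imread("pics/sd15.png")[130:310,235:415]; b=cv2.resize(b,(300,300),interpolation=cv2.INTER_CUBIC)
c=cv2.imread("pics/sc15.png")[120:320,190:440]; c=cv2.resize(c,(375,300),interpolation=cv2.INTER_CUBIC)
o=np.zeros((600,680,3),np.uint8); o[:300,:480]=cv2.resize(a,(480,300)); o[300:,:300]=b; o[300:,302:677]=c
cv2.imwrite("pics/fin.png",o)
```

```text
[0.5429 0.0217 0.4033] [ 0.11  0.43 -0.38  1.56  0.17  1.19 -1.87] 45.95
```

View pics/fin.png

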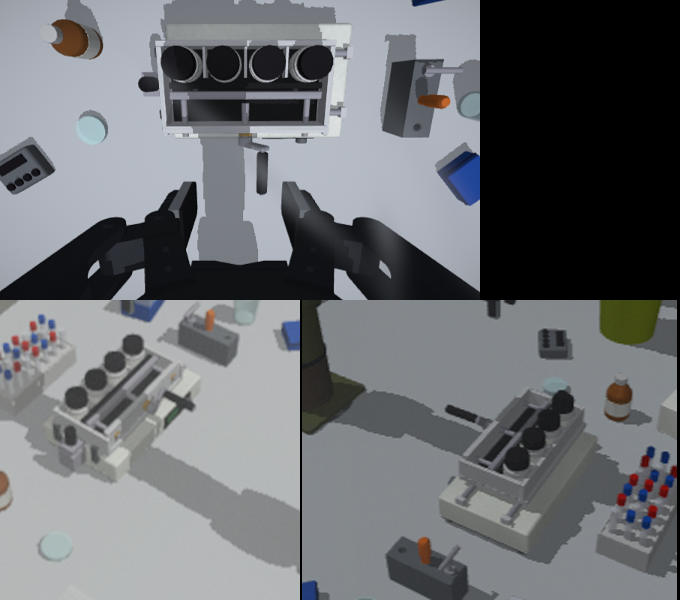

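The final views show four upright jars against the fence with the pad on them. The pin is in the ear, the crank handle is about 43° to the right of upright, and the bench items are undisturbed. Handing in.

```bash
python3 -c "
from h import *
print(order.close_job())"
```

```text
the job is handed in; nothing more can be done
None
```

The job is handed in: the tray is at its left stops with the pin fully home, all four jars stand upright one to a bay, and the clamp is cranked in to about 13.3 rad with its pad on the jars (pad travel not read directly).

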